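# Tighten the grain mill's cover evenly

### The job

Tighten the four wing nuts on the grain mill's cover, roughly a half turn each clockwise, in cross order: first the yellow nut, then the one diagonally opposite it, then the other two in either order. Bring each nut home to the firm stop that you feel before you go on to the next, but do not force any nut past it, which crushes the gasket. Do not lean on the cover, leave the other things in place, and let go of the mill at the end.

Things in the scene. Friction and masses are not known exactly. Their poses are not given: they have to be found in the camera images.
- mill: Red cast grain mill lying on its back, fixed to the worktop at any yaw: a block about 170 x 170 mm, 69 mm tall. Origin at the centre of its underside, z up; a short spout sticks out to 97 mm at its -x side. Nuts 1, 2, 3, 4 stand at 45, 225, 135 and 315 degrees about its z from its x axis.
- cover: Square aluminium cover plate 156 x 156 x 8 mm with a low steel bearing (32 mm across, 7 mm high, with a 12 mm shaft end 12 mm high) at its centre; origin at the centre of its underside. It rests on springy black rubber gasket pads under the nuts, loose, its underside 75 mm above the mill's underside; the nuts press it down, and when all four are home it is level at 72 mm. Low lugs on the mill keep it centred.
- nut1_top (a point): Wing nut 1, yellow wing, opposite nut 2: middle of its top, on its upright thread axis; z up, x along the wing. All four nuts are alike: the wing is an upright bar 44 mm long (x), 10 mm thick (y), 40 mm tall down from this point, flat sides to pinch; below it a brass hub 24 mm across, 4 mm tall, on a washer (30 mm, 2.5 mm) on the cover. The washer's underside is 46 mm under this point.
- nut2_top (a point): Wing nut 2, black, diagonally opposite the yellow one: the same point. How they turn: clockwise seen from above tightens, sinking the nut 8 mm per whole turn; it follows its thread and cannot be pulled up or pushed down. Each starts at any wing angle, 130 to 175 degrees of turn short of home; the wing angle at home is unmarked and differs from nut to nut.
- nut3_top (a point): Wing nut 3, black, diagonally opposite nut 4: the same point. How they feel: about 0.05 N m while running; home is a distinct firm stop where the torque jumps towards 0.45 N m. Forced on, the nut gives at 0.45 N m or a little more (more if fast), sinking on as it crushes the gasket; 20 degrees too far spoils it. More than 18 degrees short of the stop is not yet home.
- nut4_top (a point): Wing nut 4, black, diagonally opposite nut 3: the same point.
- crank: The mill's steel crank, lying loose on the worktop, 140 mm long with an upright 75 mm wooden grip at its -x end; origin midway, on the worktop. Bystander.
- bowl: Blue ceramic bowl, 120 mm across, 55 mm tall, origin under its centre. Bystander.
- can_red: Tin with red label, 74 mm across, 110 mm tall, origin under its centre. Bystander.
- can_green: Tin with green label, 74 mm across, 110 mm tall, origin under its centre. Bystander.
- jar: Amber jar with steel cap, 70 mm across, 100 mm tall, origin under its centre. Bystander.
- spoon: Wooden spoon, 240 mm long, lying along its x axis. Bystander.
- packet: Blue packet standing, 50 x 120 x 90 mm (x, y, z), origin under its centre. Bystander.
Things that resemble listed ones, but are neither listed nor needed, are in the scene too. There is more than one size of the mill; the job needs the largest.

How it is judged:
On the way, in this order (a step that is already met when the one before it is completed fails the run):
1. the yellow nut is home (its top less than 126.4 mm above the mill's underside) (z of nut1_top in the frame of mill below 0.1264 m), for 0.2 s.
2. the nut diagonally opposite is home (z of nut2_top in the frame of mill below 0.1264 m), for 0.2 s.
3. one of the other two is home (z of any of nut3_top, nut4_top in the frame of mill below 0.1264 m), for 0.2 s.
4. the last nut is home (z of each of nut3_top, nut4_top in the frame of mill below 0.1264 m), for 0.2 s.
At the end, for the whole second after the job is handed in: All four nuts are home: each top is between 125.55 and 126.4 mm above the mill's underside (within about 18 degrees of turn of the firm stop), the cover is level within 0.008 rad, and the mill is let go (all of step 4 and z of each of nut1_top, nut2_top in the frame of mill below 0.1264 m and not (z of nut1_top in the frame of mill below 0.12555 m) and not (z of nut2_top in the frame of mill below 0.12555 m) and not (z of nut3_top in the frame of mill below 0.12555 m) and not (z of nut4_top in the frame of mill below 0.12555 m) and angle between cover's own z axis and vertical below 0.008 rad); the robot touches nothing.
It fails at once if another nut is turned (sunk or raised more than 1.5 mm) before the yellow nut is home (not (z of nut1_top in the frame of mill below 0.1264 m) and distance of any of nut2_top, nut3_top, nut4_top from where it was at the start of the episode above 0.0015 m).
It fails at once if one of the last pair is turned (more than 1.5 mm of height) before the opposite nut 2 is home (not (z of nut2_top in the frame of mill below 0.1264 m) and distance of any of nut3_top, nut4_top from where it was at the start of the episode above 0.0015 m).
It fails at once if a nut is forced past its stop (its top sinks below 125.55 mm, about 20 degrees too far) (z of any of nut1_top, nut2_top, nut3_top, nut4_top in the frame of mill below 0.12555 m).
It fails at once if the robot leans on the cover with more than 25 N (contact force between any of the fingers, the arm and cover above 25 N).
It fails at once if a bystander is moved more than 30 mm (distance of any of crank, bowl, can_red, can_green, jar, spoon, packet from where it was at the start of the episode above 0.03 m).
It also fails if it takes over 72 s, if anything falls off the work surface, if the arm or the gripper's body presses on something with over 40 N, if the wrist force passes 120 N, or if a joint passes its speed limit or range.

### The arm

A 6-joint arm with a two-finger parallel gripper is mounted at the origin on the work surface. World frame = base frame: x ahead of the robot, y to its left, z up, the work surface at z = 0. Lengths are in m, angles in rad, forces in N, time in s.
With the tool pointing down it reaches from about 0.225 to 0.725 m from the base axis. Payload 3.1 kg.
Tool frame: the origin (TCP) lies at the very end of the fingers, on their centre line; the grasp point (between the pads) lies 19 mm behind it; z points along the fingers, y is the direction in which the jaws open and shut (so a half turn about z gives the same grasp; the last joint's range is limited). The gripper opens to 85 mm and grips with 20 to 120 N. Pads are 22 mm wide; open, the fingers measure 114 mm over their backs; the gripper's body (76 mm by 85 mm) begins 54 mm behind the grasp point. The pads swing forward as they close: fully open they stand 13 mm farther back than shut.
Start: joints at [-1.413, 0.048, 0.099, 1.622, 0, 1.443], TCP at [0.148, -0.504, 0.231] pointing down, gripper open.
Joint ranges: [-2.91, 2.91], [-0.99, 1.94], [-1.21, 1.42], [-2.12, 2.29], [-1.49, 1.47], [-3.14, 3.14]. Speed limits (rad/s): [2.79, 2.79, 3.14, 3.14, 3.14, 3.14].

### API

Orientations are given as a unit quaternion [x, y, z, w].
In Python, from station import readout, imaging, job gives the robot as it stands.
- The arm moves only by the tool carry_out, never from a script. Its argument "rows" is a list that holds one entry, the list of rows, each a list of 7 numbers: the shift along the tool's x, y, z in units of 0.025 m (1.0 is 0.025 m), then the turn, a rotation vector about the tool's x, y, z in units of 360 degrees (1.0 is 360 degrees), then the gripper's target within -1 to 1 (fully open at 1, half-way at 0, shut at -1). A call has 1 to 10 rows; each row shifts and turns the commanded pose from where the row before left it, along the tool's axes as they then stand; what a row does not reach is not made up. A row lasts 1/10 s, in which the tool goes at most 50 mm and 8.59 degrees, less where a joint would pass 70% of its speed; a pose out of reach is approached as far as the arm can. A call with a number of a shift or a turn outside -1 to 1 is refused whole. A call with a gripper value outside its range is refused whole. The fingers move at their own pace and stop on an object; "squeeze" is the grip in N (left out, the last holds). Time passes only in rows, so rows that do not move let the fingers close. It gives the time, the measured TCP pose, the force and the opening at its end, in the units of the state.
- readout.get_state(): the state, without advancing time (a new reading comes with each control period).
- imaging.read_camera(name): name is "side" or "top"; returns a dict with "frame" (480x640x3 uint8, red, green, blue), "fx", "fy", "cx", "cy" (pixels), "rvec" (rotation vector, rad) and "tvec" (3), from world to camera coordinates, as OpenCV has them. Camera axes: x right, y down, z forward; pixel columns grow to the right and rows downward; lengths in m; the calibration is good to about 2 mm. A picture is of the moment at which its call begins. There is no depth.
- job.finish_job(): hands the job in, once; it reports no verdict.
Trained networks look in the newest picture that a camera, given by its name, has taken for a name from the list of things; names that differ only in an ending like _2 or _b are one class to them, and where a whole thing is asked for, a point or a joint stands for the part that bears it (a point fixed in the world has none). Each returns a list of dicts, best first, with "conf" (0 to 1); they miss things now and then, are a little off and sometimes report something else, mostly with a low value. They report only what shows in the picture. A call takes as long as a camera call. They do not tell look-alikes from the thing itself.
- imaging.spot_in(camera, thing): "box" ([left, top, right, bottom] in pixels, round what is visible of it).
- imaging.masks_of(camera, thing): "mask" (480x640 bool, what is visible of it) and "box" ([left, top, right, bottom] in pixels, round what is visible of it).
The state is a dict: "time_s": time; "joints": joint angles; "dq": joint speeds; "joint_torque": joint torques, N m; "position": TCP position; "tool_rot": TCP orientation; "ft_force": force on the tool from outside, world axes, zero at the start; "ft_torque": the same for the moment, N m; "width": finger opening in m.
Only numpy, scipy, OpenCV 4.12 (cv2) and the standard library are available. Lean on these libraries where they do the work, as an engineer would, in place of code of your own. Each camera call takes 0.05 s, during which the arm holds its last target.

## Working session

There is one attempt and no reset: what is moved stays moved. The work goes in short steps, Python scripts to look and compute and a tool call to move; the robot and the scene stay as the last step left them, time stands still between calls to the robot, and variables do not carry over. Pictures are saved under pics/ and viewed, and the job is handed in when it is done.

Besides the shell and the picture viewer there is one more tool, called after "Request:" as name(argument=value, ...), one argument or row to a line, values as JSON. carry_out: Moves the arm, as the interface text tells. Shifts and turns lie within -1 to 1; 1 stands for 0.025 m of shift or 360 degrees of turn. Its arguments: {"type":"object","properties":{"rows":{"type":"array"},"squeeze":{"type":"number"}},"required":["rows"]}

```bash
ls; mkdir -p pics
python3 - <<'E'
from station import readout, imaging, job
import cv2,json
s=readout.get_state(); print(s)
for c in("top","side"):
    r=imaging.read_camera(c); cv2.imwrite(f"pics/{c}0.png",r["frame"][:,:,::-1]); print(c,{k:r[k] for k in r if k!="frame"})
    for t in("mill","cover","nut1_top","nut2_top"):
        print(c,t,[(round(d["conf"],2),[int(v) for v in d["box"]]) for d in imaging.spot_in(c,t)])
E
```

```text
pics
{'time_s': 0.0, 'joints': array([-1.41286006e+00,  4.87322072e-02,  9.75612221e-02,  1.62200407e+00,
       -1.34515716e-05,  1.44300150e+00]), 'dq': array([ 0.00084818, -0.00013906,  0.00124744,  0.00096749, -0.00145538,
       -0.00023873]), 'joint_torque': array([-1.06734860e-03, -3.38779163e+01,  3.20016968e+01,  2.01785011e-02,
       -2.16759972e-04, -1.00280504e-07]), 'position': array([ 0.14786313, -0.50309518,  0.23010846]), 'tool_rot': array([ 9.89811363e-01,  1.42379957e-01, -2.46488747e-05, -1.18912517e-03]), 'ft_force': array([-0.22474869, -0.46179455, -0.57514306]), 'ft_torque': array([ 0.01346335, -0.03241089,  0.01761433]), 'width': 0.08563588619300068}
top {'fx': 610.4936856192843, 'fy': 610.4936856192843, 'cx': 315.6549511677864, 'cy': 233.05765735611996, 'rvec': array([ 2.1393571 , -2.10482108,  0.17727545]), 'tvec': array([-0.01258042,  0.54587811,  1.28105257])}
top mill [(0.93, [221, 278, 282, 334]), (0.92, [306, 199, 407, 301]), (0.73, [184, 185, 256, 257])]
top cover [(0.81, [312, 203, 401, 295])]
top nut1_top [(0.65, [314, 258, 333, 267])]
top nut2_top [(0.65, [389, 214, 397, 241]), (0.65, [240, 199, 244, 216]), (0.62, [261, 285, 271, 295])]
side {'fx': 486.2614693882128, 'fy': 486.2614693882128, 'cx': 312.03128649817626, 'cy': 240.5097401295731, 'rvec': array([ 0.04168105, -2.85711624,  1.25683015]), 'tvec': array([0.5413881 , 0.07446314, 1.3014862 ])}
side mill [(0.78, [285, 190, 363, 269]), (0.69, [261, 283, 325, 351]), (0.63, [349, 263, 400, 325])]
side cover [(0.85, [294, 202, 356, 245])]
side nut1_top [(0.47, [330, 218, 343, 240]), (0.44, [390, 287, 395, 305])]
side nut2_top [(0.52, [354, 265, 363, 276]), (0.48, [304, 187, 319, 199])]
```

View pics/top0.png

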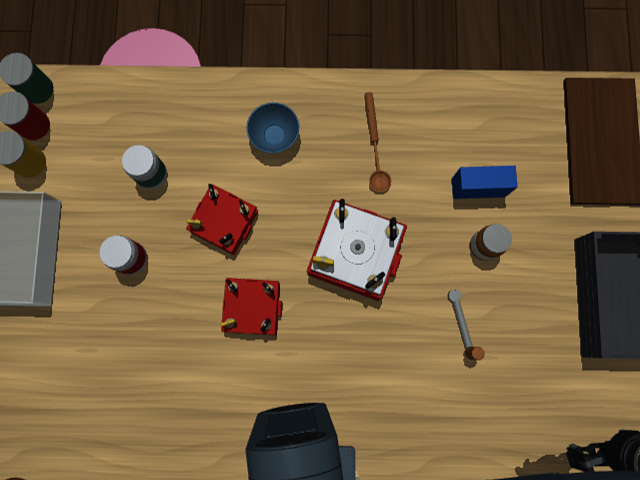

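View pics/side0.png

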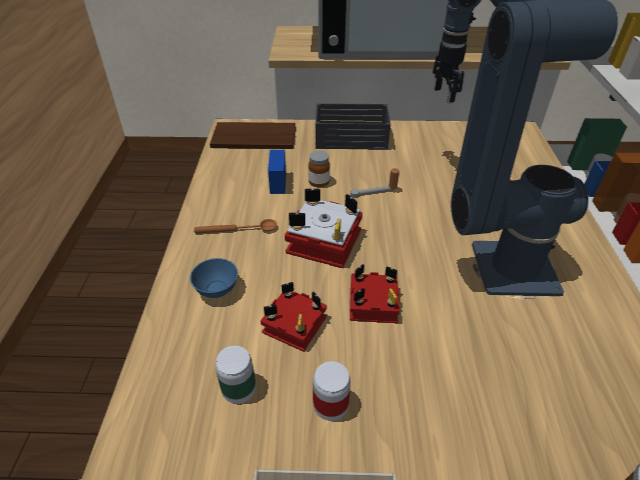

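Run:
```python
import cv2
i=cv2.imread("pics/top0.png")[190:310,295:415]; cv2.imwrite("pics/top0z.png",cv2.resize(i,(600,600),interpolation=cv2.INTER_CUBIC))
i=cv2.imread("pics/side0.png")[175:275,275:375]; cv2.imwrite("pics/side0z.png",cv2.resize(i,(600,600),interpolation=cv2.INTER_CUBIC))
```

```text
(no output)
```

View pics/top0z.png

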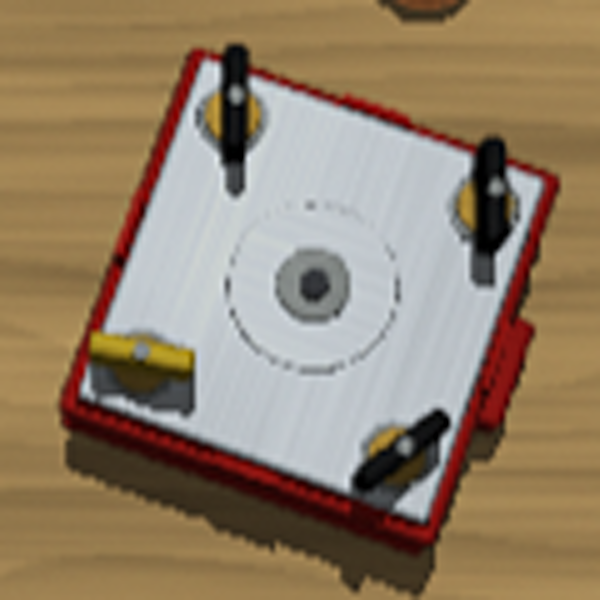

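View pics/side0z.png

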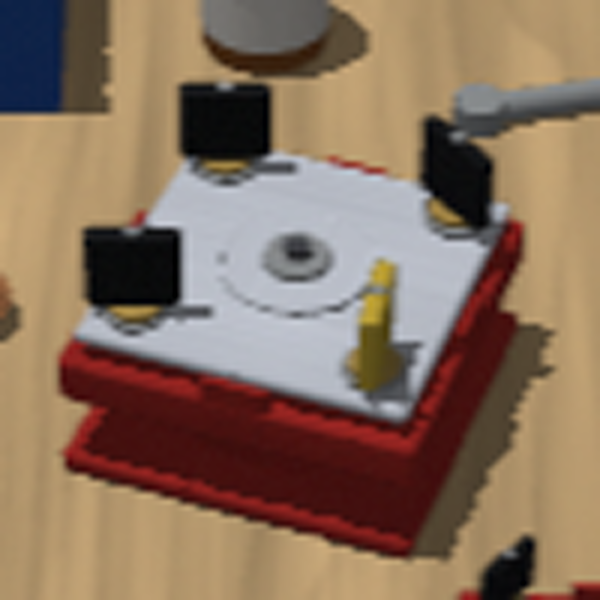

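The mill I need is the largest one, centred near (357,247) in the top view. Its yellow nut is at (323,260), nut 2 at (394,227), nut 3 at (376,279) and nut 4 at (342,209). The spout is on the right. Next I fit the mill pose and wing angles.

```bash
cat > h.py <<'E'
import numpy as np, cv2
from station import readout, imaging, job
from scipy.spatial.transform import Rotation as R
def proj(r,P):
    return cv2.projectPoints(np.asarray(P,float).reshape(-1,3),r["rvec"],r["tvec"],np.array([[r["fx"],0,r["cx"]],[0,r["fy"],r["cy"]],[0,0,1]]),None)[0].reshape(-1,2)
def back(r,uv,z):
    Rm=cv2.Rodrigues(r["rvec"])[0]; c=-Rm.T@r["tvec"]
    d=Rm.T@np.array([(uv[0]-r["cx"])/r["fx"],(uv[1]-r["cy"])/r["fy"],1]); return c+d*(z-c[2])/d[2]
def wing(x,y,z,a):
    c,s=np.cos(a),np.sin(a)
    return np.array([[x+c*u-s*v,y+s*u+c*v,z+w] for u in(-.022,.022) for v in(-.005,.005) for w in(-.040,0)])
def yaw():
    s=readout.get_state(); M=R.from_quat(s["tool_rot"]).as_matrix(); return np.degrees(np.arctan2(M[1,0],M[0,0]))
def plan(x,y,z,yawdeg):
    """remaining shift in units in present tool frame, and turn about tool z"""
    s=readout.get_state(); M=R.from_quat(s["tool_rot"]).as_matrix()
    yw=np.degrees(np.arctan2(M[1,0],M[0,0])); d=M.T@(np.array([x,y,z])-s["position"])/.025
    t=-(yawdeg-yw); j6=np.degrees(s["joints"][5])
    print("t",s["time_s"],"pos",s["position"].round(4),"yaw",yw.round(2),"j6",j6.round(1),"tilt",np.degrees(np.arccos(-M[2,2])).round(2))
    print("shift units",d.round(3),"turn deg",round(t,2),"units",round(t/360,4))
E
python3 - <<'E'
from h import *
from scipy.optimize import minimize
from itertools import product
r={c:imaging.read_camera(c) for c in("top","side")}
np.save("cam.npy",r,allow_pickle=True)
dots={1:(323,260),2:(394.2,227.4),3:(376,279.2),4:(342.2,208.6)}
P={k:back(r["top"],v,.129) for k,v in dots.items()}
for k in P: print(k,P[k].round(4), proj(r["side"],P[k]).round(1))
c=sum(P.values())/4; print("centre",c.round(4),"c12",((P[1]+P[2])/2).round(4),"c34",((P[3]+P[4])/2).round(4))
for k,a in((1,45),(2,225),(3,135),(4,315)):
    d=P[k]-c; print(k,np.hypot(d[0],d[1]).round(4), (np.degrees(np.arctan2(d[1],d[0]))-a)%360)
# colour masks
W={}
for cn in r:
    f=r[cn]["frame"].astype(int); hsv=cv2.cvtColor(r[cn]["frame"],cv2.COLOR_RGB2HSV)
    blk=(f.max(2)<45); yel=(hsv[...,0]>22)&(hsv[...,0]<32)&(hsv[...,1]>190)&(hsv[...,2]>60)
    W[cn]=(blk,yel)
res={}
for k in P:
    best=None
    def cost(p):
        C=0
        for cn in("top","side"):
            m=W[cn][1 if k==1 else 0]
            uv=proj(r[cn],wing(p[0],p[1],.1290,p[2])); u0=(proj(r[cn],P[k])[0]-22).astype(int)
            S=8; im=np.zeros((44*S,44*S),np.uint8)
            cv2.fillConvexPoly(im,cv2.convexHull(((uv-u0+.5)*S).astype(np.int32)),255)
            im=cv2.resize(im,(44,44),interpolation=cv2.INTER_AREA)/255.
            mm=m[u0[1]:u0[1]+44,u0[0]:u0[0]+44].astype(float)
            C+=np.abs(im-mm).sum()
        return C
    for a in np.radians(np.arange(0,180,10)):
        o=minimize(cost,[P[k][0],P[k][1],a],method="Nelder-Mead",options=dict(initial_simplex=np.array([[P[k][0],P[k][1],a],[P[k][0]+.004,P[k][1],a],[P[k][0],P[k][1]+.004,a],[P[k][0],P[k][1],a+.2]])))
        if best is None or o.fun<best.fun: best=o
    res[k]=best.x; print(k,best.x[:2].round(4),np.degrees(best.x[2]).round(1)%180,best.fun)
for cn,(x0,y0,n) in dict(top=(295,190,120),side=(275,175,100)).items():
    z=600/n; im=cv2.resize(r[cn]["frame"][y0:y0+n,x0:x0+n,::-1],(600,600),interpolation=cv2.INTER_CUBIC)
    for k in P:
        h=cv2.convexHull(((proj(r[cn],wing(*res[k][:2],.129,res[k][2]))-[x0,y0]+.5)*z).astype(np.int32)); cv2.polylines(im,[h],True,(0,255,0),1)
    cv2.imwrite(f"pics/{cn}fit.png",im)
E
```

```text
1 [ 0.4762 -0.0207  0.129 ] [[337.5 223.9]]
2 [ 0.5458 -0.1653  0.129 ] [[312.2 189.7]]
3 [ 0.4389 -0.1281  0.129 ] [[351.  198.4]]
4 [ 0.5835 -0.0586  0.129 ] [[296.4 213.9]]
centre [ 0.5111 -0.0931  0.129 ] c12 [ 0.511 -0.093  0.129] c34 [ 0.5112 -0.0933  0.129 ]
1 0.0804 70.69925488760363
2 0.08 70.65569697870188
3 0.0802 70.80167624901048
4 0.0803 70.50725294638369
1 [ 0.4777 -0.0209] 88.5 178.49803921568628
2 [ 0.5469 -0.165 ] 179.8 81.25882352941177
3 [ 0.439  -0.1278] 125.4 134.83529411764707
4 [ 0.5828 -0.058 ] 178.2 230.85490196078433
```

View pics/topfit.png

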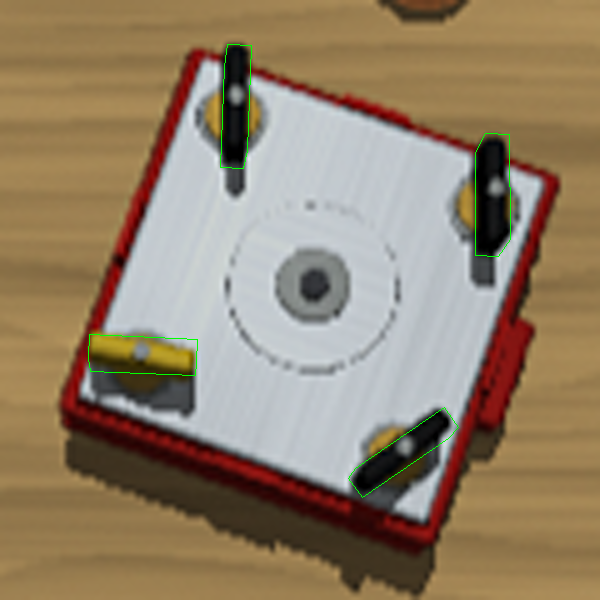

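View pics/sidefit.png

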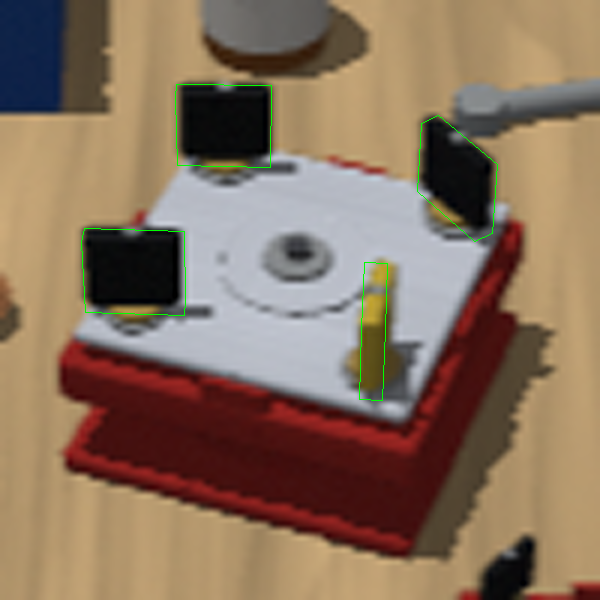

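```bash
python3 - <<'E'
from h import *
r=np.load("cam.npy",allow_pickle=True).item()["top"]
def ang(a,b):
    A,B=[back(r,(295+p[0]/5-.5,190+p[1]/5-.5),.129) for p in(a,b)]; d=B-A; return np.degrees(np.arctan2(d[1],d[0]))%180,np.hypot(*d[:2])
print(ang((92,344),(193,358)),ang((236,45),(234,150)),ang((446,415),(362,480)))
hub=lambda k:None
plan(.4765,-.0208,.24,80)
for a in (80,-100): print(a)
E
python3 - <<'E'
import cv2
i=cv2.imread("pics/top0.png")[252:277,310:340]; cv2.imwrite("pics/y.png",cv2.resize(i,(720,600),interpolation=cv2.INTER_NEAREST))
E
```

```text
(np.float64(82.9461095334353), np.float64(0.041376470198267665)) (np.float64(179.4906842090324), np.float64(0.04426931422850472)) (np.float64(128.40835396696448), np.float64(0.04316983168897805))
t 0.6 pos [ 0.148  -0.5037  0.2314] yaw 16.37 j6 82.7 tilt 0.0
shift units [ 18.053 -14.828  -0.346] turn deg -63.63 units -0.1767
80
-100
```

View pics/y.png

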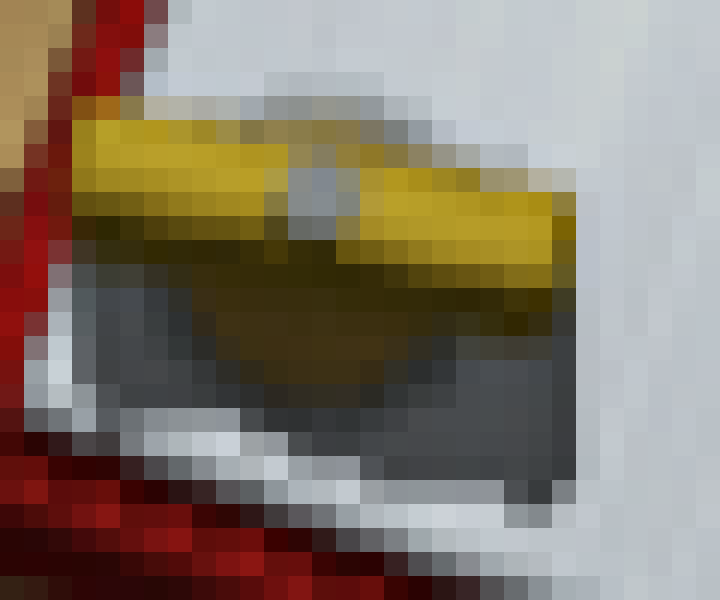

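Request:
carry_out(
  rows=[
    [[1,-0.82,0,0,0,0,1],[1,-0.82,0,0,0,0,1],[1,-0.82,0,0,0,0,1],[1,-0.82,0,0,0,0,1],[1,-0.82,0,0,0,0,1],[1,-0.82,0,0,0,0,1],[1,-0.82,0,0,0,0,1],[1,-0.82,0,0,0,0,1],[1,-0.82,0,0,0,0,1],[1,-0.82,0,0,0,0,1]],
  ],
)

```text
time_s: 1.6
position: [0.3307, -0.2355, 0.2316]
tool_rot: [0.99, 0.142, 0.0, 0.0]
ft_force: [-0.6, -0.3, -0.2]
width: 0.0859
```

Request:
carry_out(
  rows=[
    [[1,-0.82,0,0,0,0,1],[1,-0.82,0,0,0,0,1],[1,-0.82,0,0,0,0,1],[1,-0.82,0,0,0,0,1],[1,-0.82,0,0,0,0,1],[1,-0.82,0,0,0,0,1],[1,-0.82,0,0,0,0,1],[1,-0.82,0,0,0,-0.0238,1],[0,0,0,0,0,-0.0238,1],[0,0,0,0,0,-0.0238,1]],
  ],
)

```text
time_s: 2.6
position: [0.4761, -0.0217, 0.2312]
tool_rot: [0.932, 0.363, -0.0, -0.0]
ft_force: [-0.2, -0.3, -0.7]
width: 0.0854
```

Request:
carry_out(
  rows=[
    [[0,0,0,0,0,-0.0238,1],[0,0,0,0,0,-0.0238,1],[0,0,0,0,0,-0.0238,1],[0,0,0,0,0,-0.0238,1],[0,0,0,0,0,-0.0238,1],[0,0,0,0,0,-0.0238,1],[0,0,0,0,0,-0.0238,1],[0,0,0,0,0,-0.0238,1],[0,0,0,0,0,-0.0238,1],[0,0,0,0,0,-0.0238,1]],
  ],
)

```text
time_s: 3.6
position: [0.4757, -0.0228, 0.2314]
tool_rot: [0.437, 0.899, 0.0, 0.0]
ft_force: [0.1, -0.4, -0.1]
width: 0.0853
```

```bash
python3 -c "
from h import *
plan(.4765,-.0208,.097,261)"
```

```text
t 3.6 pos [ 0.4757 -0.0228  0.2314] yaw 128.11 j6 41.1 tilt 0.02
shift units [0.047 0.073 5.378] turn deg -132.89 units -0.3691
```

Request:
carry_out(
  rows=[
    [[0,0,0.2,0,0,-0.0238,0.2],[0,0,0.2,0,0,-0.0238,0.2],[0,0,0.2,0,0,-0.0238,0.2],[0,0,0.2,0,0,-0.0238,0.2],[0,0,0.2,0,0,-0.0238,0.2],[0,0,0.2,0,0,-0.0238,0.2],[0,0,0.2,0,0,-0.0238,0.2],[0,0,0.2,0,0,-0.0238,0.2],[0,0,0.2,0,0,-0.0238,0.2],[0,0,0.2,0,0,-0.0238,0.2]],
  ],
)

```text
time_s: 4.6
position: [0.4757, -0.0228, 0.1812]
tool_rot: [-0.291, 0.957, -0.0, 0.0]
ft_force: [0.8, 0.8, 0.1]
width: 0.051
```

Request:
carry_out(
  rows=[
    [[0,0,0,0,0,-0.0238,0.2],[0,0,0,0,0,-0.0238,0.2],[0,0,0,0,0,-0.0238,0.2],[0,0,0,0,0,-0.0238,0.2],[0,0,0,0,0,-0.0238,0.2],[0,0,0,0,0,0,0.2]],
  ],
)

```text
time_s: 5.2
position: [0.4758, -0.0228, 0.1814]
tool_rot: [-0.617, 0.787, -0.0, 0.0]
ft_force: [0.1, -0.0, 0.3]
width: 0.0512
```

```bash
python3 -c "
from h import *
plan(.4765,-.0208,.097,261)
r=imaging.read_camera('top'); cv2.imwrite('pics/t1.png',cv2.resize(r['frame'][150:350,230:490,::-1],(780,600)))
r=imaging.read_camera('side'); cv2.imwrite('pics/s1.png',cv2.resize(r['frame'][120:280,240:450,::-1],(780,594)))
print(readout.get_state()['ft_torque'])"
```

```text
t 5.2 pos [ 0.4758 -0.0228  0.1814] yaw -103.73 j6 -87.1 tilt 0.01
shift units [-0.086 -0.009  3.377] turn deg -364.73 units -1.0132
[ 0.00451921  0.00636613 -0.03084914]
```

View pics/s1.png

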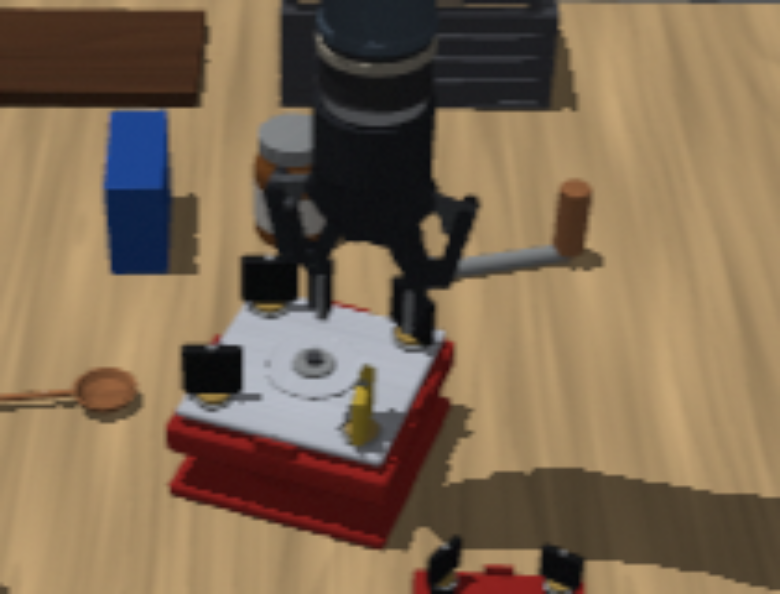

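View pics/t1.png

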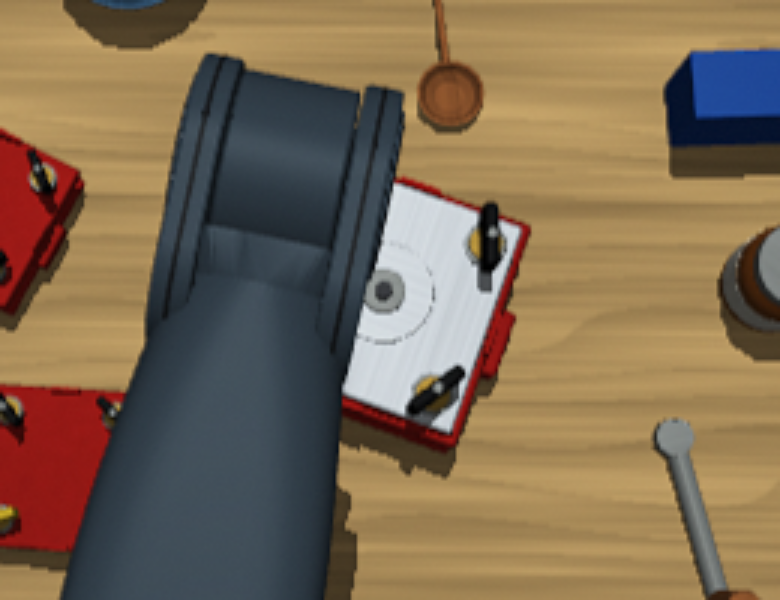

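Request:
carry_out(
  rows=[
    [[-0.086,-0.01,0.5,0,0,-0.0131,0.2],[0,0,0.7,0,0,0,0.2],[0,0,0.7,0,0,0,0.2],[0,0,0.7,0,0,0,0.2],[0,0,0.5,0,0,0,0.2],[0,0,0.277,0,0,0,0.2],[0,0,0,0,0,0,0.2]],
  ],
  squeeze=40,
)

```text
time_s: 6.0
position: [0.4757, -0.0206, 0.0959]
tool_rot: [-0.649, 0.761, 0.001, -0.001]
ft_force: [-0.4, 0.3, 0.1]
width: 0.0511
```

```bash
python3 -c "
from h import *
plan(.4765,-.0208,.097,-99)
print(readout.get_state()['ft_force'],readout.get_state()['ft_torque'])
r=imaging.read_camera('side'); cv2.imwrite('pics/s2.png',cv2.resize(r['frame'][150:280,270:420,::-1],(692,600)))"
```

```text
t 6.0 pos [ 0.4757 -0.0206  0.0959] yaw -99.05 j6 -91.5 tilt 0.11
shift units [ 0.002 -0.032 -0.044] turn deg -0.05 units -0.0001
[-0.35313771  0.281868    0.14736053] [-0.00958046  0.01213673 -0.03388666]
```

View pics/s2.png

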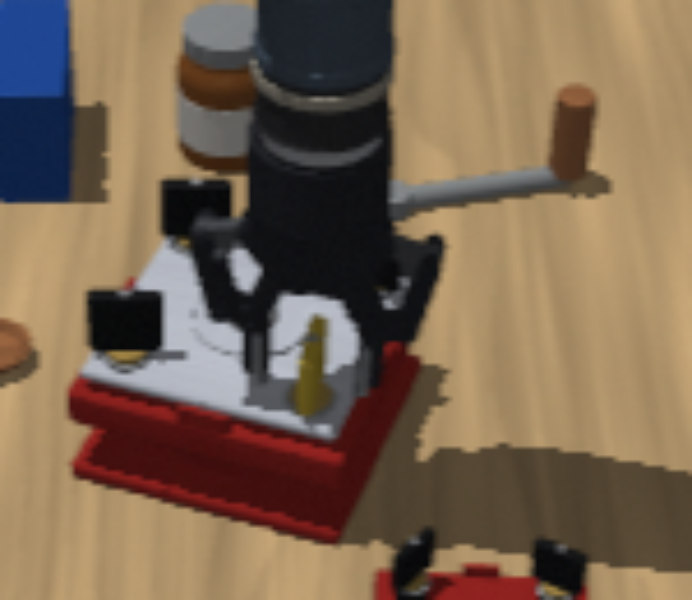

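The fingers straddle the yellow wing. Closing now.

Request:
carry_out(
  rows=[
    [[0,0,-0.04,0,0,0,-1],[0,0,0,0,0,0,-1],[0,0,0,0,0,0,-1],[0,0,0,0,0,0,-1],[0,0,0,0,0,0,-1],[0,0,0,0,0,0,-1]],
  ],
  squeeze=40,
)

```text
time_s: 6.65
position: [0.4764, -0.0208, 0.0988]
tool_rot: [-0.649, 0.76, -0.0, 0.0]
ft_force: [-3.6, -0.1, 5.4]
width: 0.0095
```

```bash
python3 -c "
from h import *
plan(.4765,-.0208,.097,-99)
print(readout.get_state()['ft_force'],readout.get_state()['ft_torque'])"
```

```text
t 6.65 pos [ 0.4764 -0.0208  0.0988] yaw -99.01 j6 -91.5 tilt 0.02
shift units [-0.001 -0.003  0.072] turn deg -0.01 units -0.0
[-3.64837843 -0.07901099  5.43781917] [ 0.05047088  0.68949975 -0.09808999]
```

Request:
carry_out(
  rows=[
    [[0,0,0.007,0,0,0.02,-1],[0,0,0.007,0,0,0.02,-1],[0,0,0.007,0,0,0.02,-1],[0,0,0.007,0,0,0.02,-1],[0,0,0.007,0,0,0.02,-1]],
  ],
)

```text
time_s: 7.15
position: [0.4769, -0.0211, 0.098]
tool_rot: [-0.38, 0.925, -0.001, 0.0]
ft_force: [-2.1, 0.3, 5.2]
width: 0.0097
```

```bash
cat > q.py <<'E'
from h import *
s=readout.get_state();M=R.from_quat(s["tool_rot"]).as_matrix()
print("t",s["time_s"],s["position"].round(4),"yaw",yaw().round(2),"w",round(s["width"],4),"F",s["ft_force"].round(2),"T",s["ft_torque"].round(3),"j6t",s["joint_torque"][5].round(3),"tilt",np.degrees(np.arccos(-M[2,2])).round(2))
E
python3 q.py
```

```text
t 7.15 [ 0.4769 -0.0211  0.098 ] yaw -135.29 w 0.0097 F [-2.09  0.33  5.16] T [-0.165  0.541  0.06 ] j6t -0.774 tilt 0.09
```

Request:
carry_out(
  rows=[
    [[0,0,0.0076,0,0,0.0238,-1],[0,0,0.0076,0,0,0.0238,-1],[0,0,0.0076,0,0,0.0238,-1],[0,0,0.0076,0,0,0.0238,-1],[0,0,0.0076,0,0,0.0238,-1],[0,0,0.0076,0,0,0.0238,-1],[0,0,0.0076,0,0,0.0238,-1],[0,0,0.0076,0,0,0.0238,-1],[0,0,0.0076,0,0,0.0238,-1],[0,0,0.0076,0,0,0.02,-1]],
  ],
)

```text
time_s: 8.15
position: [0.4768, -0.0223, 0.0963]
tool_rot: [0.339, 0.941, -0.002, 0.001]
ft_force: [-3.4, -2.4, 6.4]
width: 0.0094
```

```bash
python3 q.py
```

```text
t 8.15 [ 0.4768 -0.0223  0.0963] yaw 140.34 w 0.0094 F [-3.4  -2.37  6.42] T [-0.754  0.701  0.004] j6t -0.689 tilt 0.23
```

Request:
carry_out(
  rows=[
    [[0,0,0.0018,0,0,0.0056,-1],[0,0,0.0018,0,0,0.0056,-1],[0,0,0.0018,0,0,0.0056,-1]],
  ],
)

```text
time_s: 8.45
position: [0.4767, -0.0224, 0.0961]
tool_rot: [0.387, 0.922, -0.002, 0.001]
ft_force: [-2.8, -4.1, 6.3]
width: 0.0095
```

```bash
python3 q.py
```

```text
t 8.45 [ 0.4767 -0.0224  0.0961] yaw 134.52 w 0.0095 F [-2.77 -4.1   6.28] T [-0.673  0.687  0.046] j6t -0.172 tilt 0.23
```

Request:
carry_out(
  rows=[
    [[0,0,0.0018,0,0,0.0056,-1],[0,0,0.0018,0,0,0.0056,-1],[0,0,0.0018,0,0,0.0056,-1]],
  ],
)

```text
time_s: 8.75
position: [0.4766, -0.0224, 0.096]
tool_rot: [0.435, 0.901, -0.002, 0.001]
ft_force: [-3.2, -3.2, 7.0]
width: 0.0091
```

```bash
python3 q.py
```

```text
t 8.75 [ 0.4766 -0.0224  0.096 ] yaw 128.47 w 0.0091 F [-3.23 -3.17  6.98] T [-0.72   0.792  0.048] j6t -0.172 tilt 0.24
```

Request:
carry_out(
  rows=[
    [[0,0,0.0018,0,0,0.0056,-1],[0,0,0.0018,0,0,0.0056,-1],[0,0,0.0018,0,0,0.0056,-1]],
  ],
)

```text
time_s: 9.05
position: [0.4765, -0.0225, 0.0959]
tool_rot: [0.482, 0.876, -0.002, 0.001]
ft_force: [-3.3, -3.7, 6.8]
width: 0.0092
```

```bash
python3 q.py
```

```text
t 9.05 [ 0.4765 -0.0225  0.0959] yaw 122.42 w 0.0092 F [-3.25 -3.73  6.79] T [-0.723  0.813  0.064] j6t -0.172 tilt 0.24
```

Request:
carry_out(
  rows=[
    [[0,0,0.0018,0,0,0.0056,-1],[0,0,0.0018,0,0,0.0056,-1],[0,0,0.0018,0,0,0.0056,-1]],
  ],
)

```text
time_s: 9.35
position: [0.4764, -0.0225, 0.0958]
tool_rot: [0.527, 0.85, -0.002, 0.001]
ft_force: [-3.5, -3.4, 6.9]
width: 0.0096
```

```bash
python3 q.py
```

```text
t 9.35 [ 0.4764 -0.0225  0.0958] yaw 116.38 w 0.0096 F [-3.46 -3.38  6.92] T [-0.794  0.901  0.055] j6t -0.171 tilt 0.24
```

Request:
carry_out(
  rows=[
    [[0,0,0.0018,0,0,0.0056,-1],[0,0,0.0018,0,0,0.0056,-1],[0,0,0.0018,0,0,0.0056,-1]],
  ],
)

```text
time_s: 9.65
position: [0.4763, -0.0225, 0.0956]
tool_rot: [0.571, 0.821, -0.002, 0.001]
ft_force: [-3.7, -4.3, 6.6]
width: 0.0095
```

```bash
python3 q.py
```

```text
t 9.65 [ 0.4763 -0.0225  0.0956] yaw 110.32 w 0.0095 F [-3.65 -4.28  6.59] T [-0.773  0.886  0.085] j6t -0.171 tilt 0.25
```

Request:
carry_out(
  rows=[
    [[0,0,0.0018,0,0,0.0056,-1],[0,0,0.0018,0,0,0.0056,-1],[0,0,0.0018,0,0,0.0056,-1]],
  ],
)

```text
time_s: 9.95
position: [0.4762, -0.0226, 0.0955]
tool_rot: [0.614, 0.789, -0.002, 0.001]
ft_force: [-4.2, -3.4, 6.3]
width: 0.0094
```

```bash
python3 q.py
```

```text
t 9.95 [ 0.4762 -0.0226  0.0955] yaw 104.28 w 0.0094 F [-4.23 -3.36  6.27] T [-0.734  0.944  0.126] j6t -0.171 tilt 0.25
```

Request:
carry_out(
  rows=[
    [[0,0,0.0018,0,0,0.0056,-1],[0,0,0.0018,0,0,0.0056,-1]],
  ],
)

```text
time_s: 10.15
position: [0.4762, -0.0226, 0.0954]
tool_rot: [0.641, 0.767, -0.002, 0.001]
ft_force: [-5.3, -3.4, 6.5]
width: 0.0094
```

```bash
python3 q.py
```

```text
t 10.15 [ 0.4762 -0.0226  0.0954] yaw 100.24 w 0.0094 F [-5.26 -3.41  6.53] T [-0.824  1.017  0.092] j6t -0.171 tilt 0.25
```

Request:
carry_out(
  rows=[
    [[0,0,0.0018,0,0,0.0056,-1],[0,0,0.0018,0,0,0.0056,-1],[0,0,0.0018,0,0,0.0056,-1]],
  ],
)

```text
time_s: 10.45
position: [0.4761, -0.0226, 0.0953]
tool_rot: [0.681, 0.732, -0.002, 0.001]
ft_force: [-5.3, -3.8, 7.5]
width: 0.0094
```

```bash
python3 q.py
```

```text
t 10.45 [ 0.4761 -0.0226  0.0953] yaw 94.19 w 0.0094 F [-5.3  -3.78  7.45] T [-0.762  1.065  0.093] j6t -0.171 tilt 0.25
```

Request:
carry_out(
  rows=[
    [[0,0,0.0018,0,0,0.0056,-1],[0,0,0.0018,0,0,0.0056,-1]],
  ],
)

```text
time_s: 10.65
position: [0.4761, -0.0225, 0.0952]
tool_rot: [0.706, 0.709, -0.002, 0.001]
ft_force: [-4.3, -3.5, 6.7]
width: 0.0096
```

```bash
python3 q.py
```

```text
t 10.65 [ 0.4761 -0.0225  0.0952] yaw 90.25 w 0.0096 F [-4.27 -3.48  6.75] T [-0.792  1.091  0.518] j6t 0.296 tilt 0.26
```

The yellow nut is home: torque jumped from about 0.09 to 0.52 N m after about 170°. Releasing, and looking closer at the other wing angles.

Request:
carry_out(
  rows=[
    [[0,0,0,0,0,0,-1],[0,0,0,0,0,0,0.2],[0,0,0,0,0,0,0.2],[0,0,0,0,0,0,0.2],[0,0,0,0,0,0,0.2],[0,0,-0.6,0,0,0,0.2],[0,0,-1,0,0,0,0.2],[0,0,-1,0,0,0,0.2],[0,0,0,0,0,0,0.2]],
  ],
)

```text
time_s: 11.55
position: [0.479, -0.0211, 0.1629]
tool_rot: [0.705, 0.709, 0.002, 0.003]
ft_force: [1.5, 0.6, 0.2]
width: 0.0514
```

```bash
python3 q.py
python3 - <<'E'
import cv2,numpy as np
i=cv2.imread("pics/top0.png")
a=[cv2.resize(i[y-15:y+15,x-15:x+15],(390,390),interpolation=cv2.INTER_NEAREST) for x,y in((393,229),(376,281))]
a=[np.clip(b.astype(float)*2.2,0,255).astype(np.uint8) for b in a]
cv2.imwrite("pics/n.png",np.hstack(a))
E
python3 -c "
from h import *
plan(.5460,-.1654,.145,180)"
```

```text
t 11.55 [ 0.479  -0.0211  0.1629] yaw 90.29 w 0.0514 F [1.51 0.6  0.16] T [-0.018 -0.011  0.032] j6t -0.0 tilt 0.42
t 11.55 pos [ 0.479  -0.0211  0.1629] yaw 90.29 j6 79.2 tilt 0.42
shift units [-5.783  2.644  0.741] turn deg -89.71 units -0.2492
```

View pics/n.png

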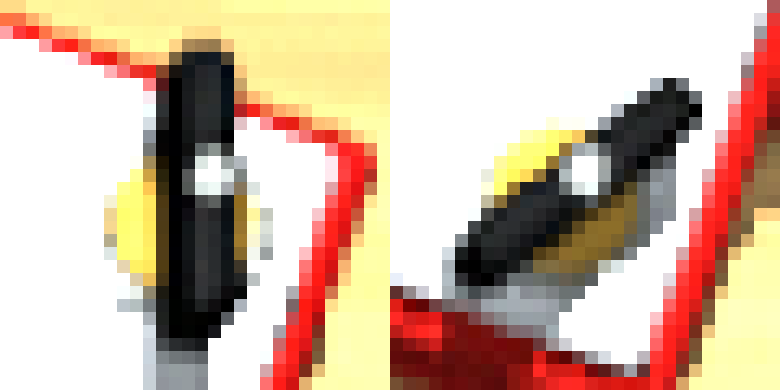

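```bash
cat >> h.py <<'E'
def fixtilt():
    s=readout.get_state(); M=R.from_quat(s["tool_rot"]).as_matrix()
    zt=M.T@np.array([0,0,-1.]); v=np.cross([0,0,1.],zt); print("tilt fix units xyz",(v/(2*np.pi)).round(5))
E
python3 -c "
from h import *
fixtilt()"
```

```text
tilt fix units xyz [ 0.00116  0.0002  -0.     ]
```

Request:
carry_out(
  rows=[
    [[-0.9,0.44,0,0.00116,0.0002,0,0.2],[-1,0.44,0,0,0,0,0.2],[-1,0.44,0,0,0,0,0.2],[-1,0.44,0,0,0,0,0.2],[-1,0.44,0,0,0,0,0.2],[-0.88,0.44,0,0,0,-0.0235,0.2],[0,0,0,0,0,-0.0235,0.2],[0,0,0,0,0,-0.0235,0.2],[0,0,0,0,0,-0.0235,0.2],[0,0,0,0,0,-0.0235,0.2]],
  ],
)

```text
time_s: 12.55
position: [0.5428, -0.1648, 0.1569]
tool_rot: [0.399, 0.917, -0.001, -0.005]
ft_force: [0.5, -0.4, -0.0]
width: 0.0514
```

Request:
carry_out(
  rows=[
    [[0,0,0,0,0,-0.0235,0.2],[0,0,0,0,0,-0.0235,0.2],[0,0,0,0,0,-0.0235,0.2],[0,0,0,0,0,-0.0235,0.2],[0,0,0,0,0,-0.0235,0.2],[0,0,0,0,0,-0.0225,0.2],[0,0,0,0,0,0,0.2]],
  ],
)

```text
time_s: 13.25
position: [0.5428, -0.1647, 0.1571]
tool_rot: [-0.026, 1.0, 0.001, -0.004]
ft_force: [-0.4, 0.8, -0.6]
width: 0.0512
```

```bash
python3 q.py; python3 -c "
from h import *
plan(.5460,-.1654,.097,183);fixtilt()
r=imaging.read_camera('side'); cv2.imwrite('pics/s3.png',cv2.resize(r['frame'][130:280,250:420,::-1],(680,600)))"
```

```text
t 13.25 [ 0.5428 -0.1647  0.1571] yaw -177.03 w 0.0512 F [-0.38  0.83 -0.61] T [ 0.003  0.031 -0.008] j6t -0.513 tilt 0.52
t 13.25 pos [ 0.5428 -0.1647  0.1571] yaw -177.03 j6 -26.6 tilt 0.52
shift units [-0.148 -0.041  2.404] turn deg -360.03 units -1.0001
tilt fix units xyz [ 0.0004  -0.00138  0.     ]
```

View pics/s3.png

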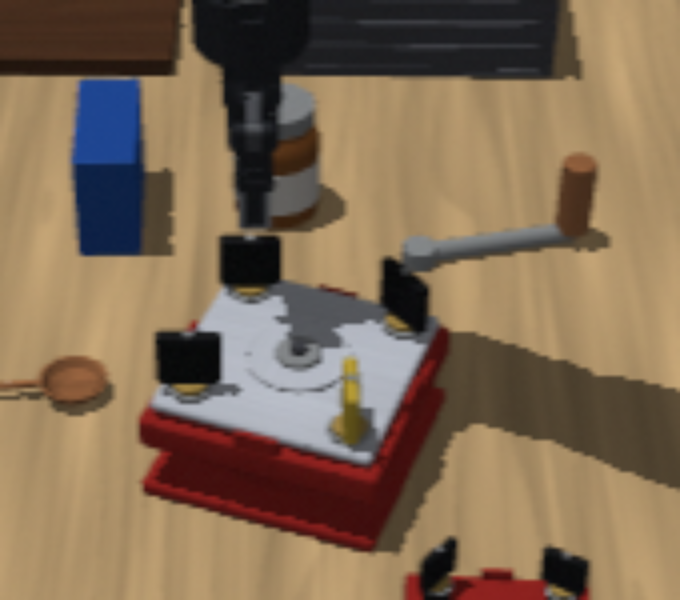

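Request:
carry_out(
  rows=[
    [[-0.148,-0.041,0.3,0.0003,-0.001,0,0.2],[0,0,0.5,0,0,0,0.2],[0,0,0.7,0,0,0,0.2],[0,0,0.5,0,0,0,0.2],[0,0,0.3,0,0,0,0.2],[0,0,0,0,0,0,0.2]],
  ],
)

```text
time_s: 13.9
position: [0.5455, -0.1652, 0.0987]
tool_rot: [-0.026, 1.0, 0.001, -0.002]
ft_force: [-0.6, -0.2, 0.6]
width: 0.0511
```

```bash
python3 q.py; python3 -c "
from h import *
plan(.5460,-.1654,.0985,183);fixtilt()
r=imaging.read_camera('side'); cv2.imwrite('pics/s4.png',cv2.resize(r['frame'][150:270,270:400,::-1],(650,600)))
r=imaging.read_camera('top'); cv2.imwrite('pics/t4.png',cv2.resize(r['frame'][180:320,300:440,::-1],(600,600)))"
```

```text
t 13.9 [ 0.5455 -0.1652  0.0987] yaw -177.04 w 0.0511 F [-0.57 -0.23  0.65] T [ 0.034 -0.007  0.005] j6t 0.003 tilt 0.26
t 13.9 pos [ 0.5455 -0.1652  0.0987] yaw -177.04 j6 -26.5 tilt 0.26
shift units [-0.02  -0.009  0.007] turn deg -360.04 units -1.0001
tilt fix units xyz [ 0.00023 -0.00068  0.     ]
```

View pics/s4.png

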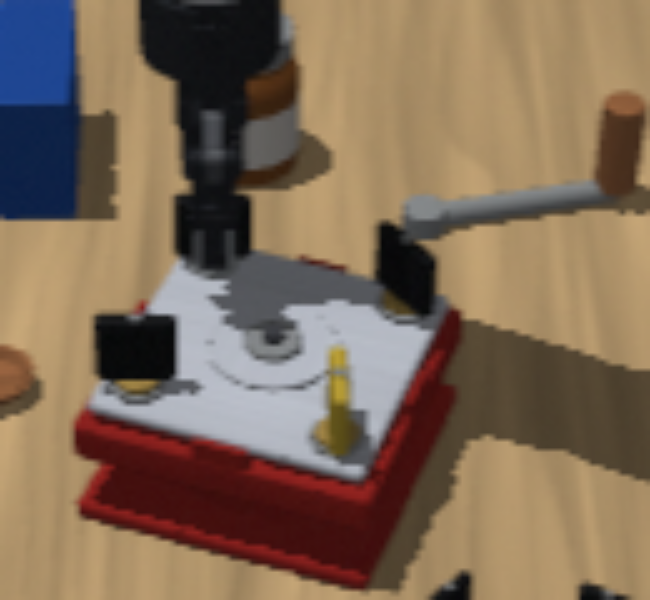

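View pics/t4.png

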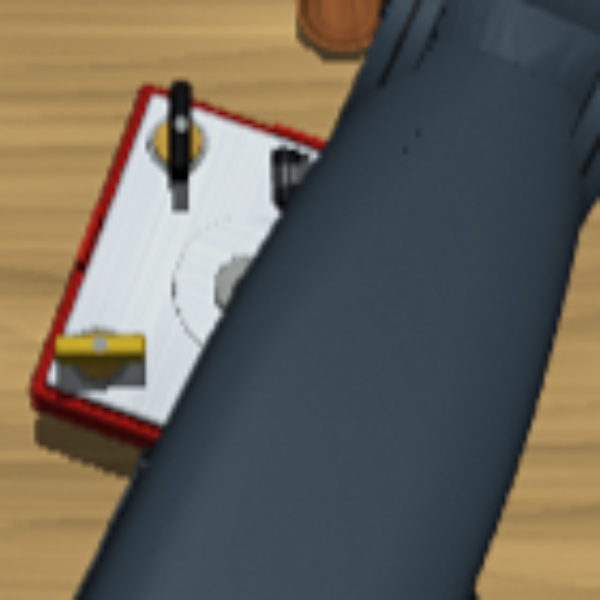

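Request:
carry_out(
  rows=[
    [[0,0,0,0.0001,-0.0003,0,-1],[0,0,0,0,0,0,-1],[0,0,0,0,0,0,-1],[0,0,0,0,0,0,-1],[0,0,0,0,0,0,-1],[0,0,0,0,0,0,-1]],
  ],
)

```text
time_s: 14.6
position: [0.5473, -0.1658, 0.1017]
tool_rot: [-0.026, 1.0, -0.001, 0.001]
ft_force: [-0.2, 0.8, 3.8]
width: 0.0093
```

```bash
python3 q.py
```

```text
t 14.6 [ 0.5473 -0.1658  0.1017] yaw -177.02 w 0.0093 F [-0.22  0.77  3.8 ] T [ 0.153  0.017 -0.097] j6t -0.056 tilt 0.14
```

Request:
carry_out(
  rows=[
    [[0,0,0.007,0,0,0.02,-1],[0,0,0.007,0,0,0.02,-1],[0,0,0.007,0,0,0.02,-1],[0,0,0.007,0,0,0.02,-1],[0,0,0.007,0,0,0.02,-1]],
  ],
)

```text
time_s: 15.1
position: [0.5471, -0.1668, 0.101]
tool_rot: [0.287, 0.958, -0.001, 0.001]
ft_force: [0.4, -1.4, 4.5]
width: 0.009
```

```bash
python3 q.py
```

```text
t 15.1 [ 0.5471 -0.1668  0.101 ] yaw 146.68 w 0.009 F [ 0.36 -1.35  4.52] T [-0.285  0.26   0.034] j6t -0.765 tilt 0.21
```

Request:
carry_out(
  rows=[
    [[0,0,0.0076,0,0,0.0238,-1],[0,0,0.0076,0,0,0.0238,-1],[0,0,0.0076,0,0,0.0238,-1],[0,0,0.0076,0,0,0.0238,-1],[0,0,0.0076,0,0,0.0238,-1],[0,0,0.0076,0,0,0.0238,-1],[0,0,0.0076,0,0,0.0238,-1],[0,0,0.0076,0,0,0.0238,-1],[0,0,0.0076,0,0,0.0238,-1],[0,0,0.0076,0,0,0.0238,-1]],
  ],
)

```text
time_s: 16.1
position: [0.545, -0.1673, 0.099]
tool_rot: [0.862, 0.507, -0.002, 0.001]
ft_force: [-5.7, -1.7, 7.5]
width: 0.0091
```

```bash
python3 q.py
```

```text
t 16.1 [ 0.545  -0.1673  0.099 ] yaw 60.91 w 0.0091 F [-5.7  -1.7   7.53] T [-0.39   1.341  0.056] j6t -0.914 tilt 0.3
```

Request:
carry_out(
  rows=[
    [[0,0,0.0018,0,0,0.0056,-1],[0,0,0.0018,0,0,0.0056,-1],[0,0,0.0018,0,0,0.0056,-1]],
  ],
)

```text
time_s: 16.4
position: [0.5448, -0.1672, 0.0989]
tool_rot: [0.886, 0.463, -0.002, 0.001]
ft_force: [-5.9, -1.8, 6.6]
width: 0.0096
```

```bash
python3 q.py
```

```text
t 16.4 [ 0.5448 -0.1672  0.0989] yaw 55.13 w 0.0096 F [-5.87 -1.77  6.62] T [-0.406  1.315  0.033] j6t -0.172 tilt 0.3
```

Request:
carry_out(
  rows=[
    [[0,0,0.0018,0,0,0.0056,-1],[0,0,0.0018,0,0,0.0056,-1],[0,0,0.0018,0,0,0.0056,-1]],
  ],
)

```text
time_s: 16.7
position: [0.5447, -0.1671, 0.0988]
tool_rot: [0.91, 0.415, -0.002, 0.001]
ft_force: [-5.7, -1.9, 8.3]
width: 0.0094
```

```bash
python3 q.py
```

```text
t 16.7 [ 0.5447 -0.1671  0.0988] yaw 49.08 w 0.0094 F [-5.71 -1.88  8.27] T [-0.299  1.446  0.072] j6t -0.172 tilt 0.3
```

Request:
carry_out(
  rows=[
    [[0,0,0.0018,0,0,0.0056,-1],[0,0,0.0018,0,0,0.0056,-1],[0,0,0.0018,0,0,0.0056,-1]],
  ],
)

```text
time_s: 17.0
position: [0.5446, -0.167, 0.0986]
tool_rot: [0.93, 0.367, -0.002, 0.001]
ft_force: [-7.1, -1.6, 7.7]
width: 0.0092
```

```bash
python3 q.py
```

```text
t 17.0 [ 0.5446 -0.167   0.0986] yaw 43.04 w 0.0092 F [-7.11 -1.58  7.67] T [-0.292  1.469  0.066] j6t -0.171 tilt 0.29
```

Request:
carry_out(
  rows=[
    [[0,0,0.0018,0,0,0.0056,-1],[0,0,0.0018,0,0,0.0056,-1],[0,0,0.0018,0,0,0.0056,-1]],
  ],
)

```text
time_s: 17.3
position: [0.5445, -0.1668, 0.0985]
tool_rot: [0.948, 0.317, -0.002, 0.001]
ft_force: [-6.9, -1.2, 8.0]
width: 0.0097
```

```bash
python3 q.py
```

```text
t 17.3 [ 0.5445 -0.1668  0.0985] yaw 36.99 w 0.0097 F [-6.94 -1.2   7.97] T [-0.157  1.509  0.108] j6t -0.171 tilt 0.29
```

Request:
carry_out(
  rows=[
    [[0,0,0.0018,0,0,0.0056,-1],[0,0,0.0018,0,0,0.0056,-1],[0,0,0.0018,0,0,0.0056,-1]],
  ],
)

```text
time_s: 17.6
position: [0.5444, -0.1667, 0.0984]
tool_rot: [0.964, 0.267, -0.002, 0.001]
ft_force: [-7.3, -0.5, 8.0]
width: 0.0093
```

```bash
python3 q.py
```

```text
t 17.6 [ 0.5444 -0.1667  0.0984] yaw 30.95 w 0.0093 F [-7.3  -0.45  7.95] T [-0.195  1.58   0.035] j6t -0.171 tilt 0.29
```

Request:
carry_out(
  rows=[
    [[0,0,0.0018,0,0,0.0056,-1],[0,0,0.0018,0,0,0.0056,-1],[0,0,0.0018,0,0,0.0056,-1]],
  ],
)

```text
time_s: 17.9
position: [0.5443, -0.1665, 0.0982]
tool_rot: [0.976, 0.216, -0.002, 0.001]
ft_force: [-7.6, -1.2, 8.5]
width: 0.0093
```

```bash
python3 q.py
```

```text
t 17.9 [ 0.5443 -0.1665  0.0982] yaw 25.0 w 0.0093 F [-7.63 -1.16  8.48] T [-0.068  1.615  0.476] j6t 0.282 tilt 0.3
```

Nut 2 is home: torque jumped to 0.48 N m at about 158°. Releasing and moving on to nut 3.

Request:
carry_out(
  rows=[
    [[0,0,0,0,0,0,-1],[0,0,0,0,0,0,0.2],[0,0,0,0,0,0,0.2],[0,0,0,0,0,0,0.2],[0,0,0,0,0,0,0.2],[0,0,-0.6,0,0,0,0.2],[0,0,-1,0,0,0,0.2],[0,0,-1,0,0,0,0.2],[0,0,0,0,0,0,0.2]],
  ],
)

```text
time_s: 18.8
position: [0.5496, -0.1669, 0.1682]
tool_rot: [0.976, 0.217, 0.004, 0.003]
ft_force: [-0.2, -0.6, 0.0]
width: 0.051
```

```bash
python3 q.py;python3 -c "
from h import *
plan(.4390,-.1279,.16,309);fixtilt()"
```

```text
t 18.8 [ 0.5496 -0.1669  0.1682] yaw 25.02 w 0.051 F [-0.16 -0.61  0.02] T [-0.021 -0.016 -0.014] j6t 0.0 tilt 0.62
t 18.8 pos [ 0.5496 -0.1669  0.1682] yaw 25.02 j6 131.4 tilt 0.62
shift units [-3.35  -3.286  0.279] turn deg -283.98 units -0.7888
tilt fix units xyz [ 0.00133 -0.0011   0.     ]
```

Request:
carry_out(
  rows=[
    [[-0.85,-0.82,0,0.0009,-0.0007,0,0.2],[-0.85,-0.82,0,0,0,0,0.2],[-0.85,-0.82,0,0,0,0,0.2],[-0.8,-0.82,0,0,0,0,0.2],[0,0,0,0,0,-0.0238,0.2],[0,0,0,0,0,-0.0238,0.2],[0,0,0,0,0,-0.0238,0.2],[0,0,0,0,0,-0.0238,0.2],[0,0,0,0,0,-0.0238,0.2],[0,0,0,0,0,-0.0238,0.2]],
  ],
)

```text
time_s: 19.8
position: [0.4361, -0.1268, 0.1628]
tool_rot: [0.784, 0.621, -0.001, -0.003]
ft_force: [-0.2, 0.7, 0.4]
width: 0.0513
```

Request:
carry_out(
  rows=[
    [[0,0,0,0,0,-0.0238,0.2],[0,0,0,0,0,-0.0238,0.2],[0,0,0,0,0,-0.0238,0.2],[0,0,0,0,0,-0.0238,0.2],[0,0,0,0,0,-0.0238,0.2],[0,0,0,0,0,-0.0238,0.2],[0,0,0,0,0,-0.0238,0.2],[0,0,0,0,0,-0.0238,0.2],[0,0,0,0,0,-0.0238,0.2],[0,0,0,0,0,-0.0238,0.2]],
  ],
)

```text
time_s: 20.8
position: [0.4361, -0.1268, 0.1628]
tool_rot: [0.152, 0.988, 0.001, -0.003]
ft_force: [0.0, -0.7, -0.6]
width: 0.0511
```

Request:
carry_out(
  rows=[
    [[0,0,0,0,0,-0.0238,0.2],[0,0,0,0,0,-0.0238,0.2],[0,0,0,0,0,-0.0238,0.2],[0,0,0,0,0,-0.0238,0.2],[0,0,0,0,0,-0.0238,0.2],[0,0,0,0,0,-0.0238,0.2],[0,0,0,0,0,-0.0238,0.2],[0,0,0,0,0,-0.0238,0.2],[0,0,0,0,0,-0.0238,0.2],[0,0,0,0,0,-0.0238,0.2]],
  ],
)

```text
time_s: 21.8
position: [0.4361, -0.1268, 0.1628]
tool_rot: [-0.56, 0.828, 0.003, -0.002]
ft_force: [-0.4, 0.4, 0.5]
width: 0.0508
```

```bash
python3 q.py;python3 -c "
from h import *
plan(.4390,-.1279,.16,-51);fixtilt()"
```

```text
t 21.8 [ 0.4361 -0.1268  0.1628] yaw -111.86 w 0.0508 F [-0.43  0.35  0.5 ] T [ 0.013 -0.008  0.034] j6t 0.985 tilt 0.34
t 21.8 pos [ 0.4361 -0.1268  0.1628] yaw -111.86 j6 -92.8 tilt 0.34
shift units [-0.001 -0.124  0.112] turn deg -60.86 units -0.1691
tilt fix units xyz [ 9.5e-04  4.0e-05 -0.0e+00]
```

Request:
carry_out(
  rows=[
    [[0,0,0,0.0005,0,-0.0238,0.2],[0,0,0,0,0,-0.0238,0.2],[0,0,0,0,0,-0.0238,0.2],[0,0,0,0,0,-0.0238,0.2],[0,0,0,0,0,-0.0238,0.2],[0,0,0,0,0,-0.0238,0.2],[0,0,0,0,0,-0.015,0.2],[0,0,0,0,0,0,0.2]],
  ],
)

```text
time_s: 22.6
position: [0.4361, -0.1268, 0.1628]
tool_rot: [0.885, -0.465, -0.001, -0.0]
ft_force: [-1.3, 0.4, 0.0]
width: 0.0513
```

```bash
python3 -c "
from h import *
plan(.4388,-.1279,.0975,-51);fixtilt()
r=imaging.read_camera('side'); cv2.imwrite('pics/s5.png',cv2.resize(r['frame'][140:270,270:400,::-1],(600,600)))
r=imaging.read_camera('top'); cv2.imwrite('pics/t5.png',cv2.resize(r['frame'][180:320,300:440,::-1],(600,600)))"
```

```text
t 22.6 pos [ 0.4361 -0.1268  0.1628] yaw -55.42 j6 -149.3 tilt 0.16
shift units [ 0.103 -0.066  2.613] turn deg -4.42 units -0.0123
tilt fix units xyz [ 0.00019  0.00041 -0.     ]
```

View pics/s5.png

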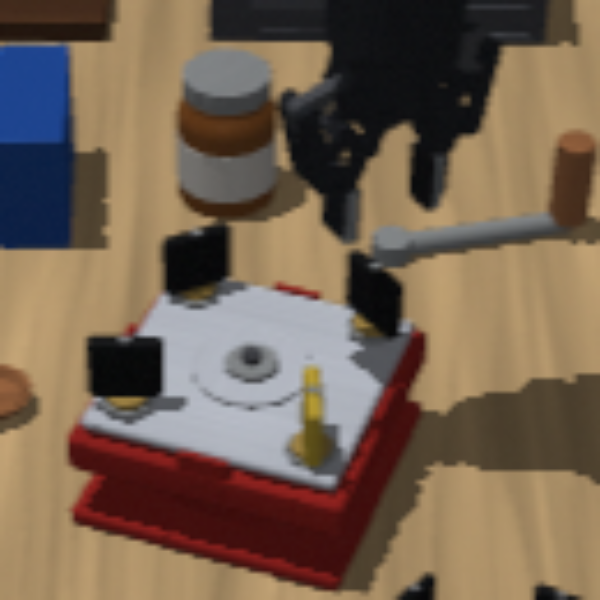

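View pics/t5.png

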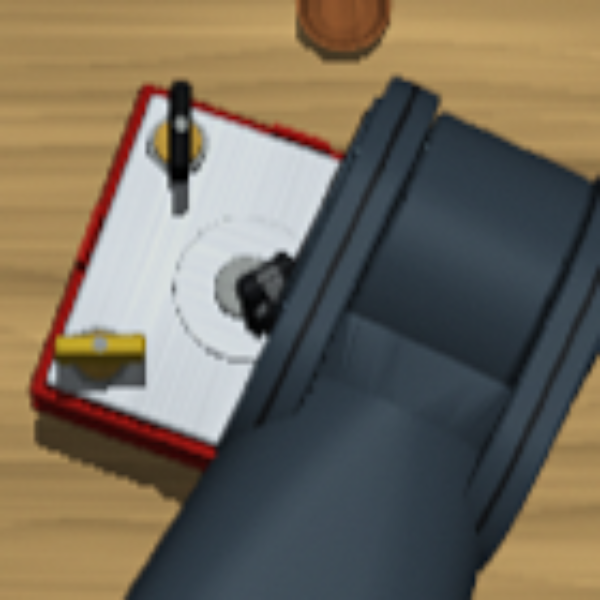

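Request:
carry_out(
  rows=[
    [[0.103,-0.066,0.3,0.0001,0.0003,-0.0123,0.2],[0,0,0.5,0,0,0,0.2],[0,0,0.7,0,0,0,0.2],[0,0,0.6,0,0,0,0.2],[0,0,0.4,0,0,0,0.2],[0,0,0.1,0,0,0,0.2],[0,0,0,0,0,0,0.2]],
  ],
)

```text
time_s: 23.4
position: [0.4385, -0.1278, 0.0973]
tool_rot: [0.902, -0.431, -0.001, 0.0]
ft_force: [0.5, 0.2, 0.6]
width: 0.0513
```

```bash
python3 q.py; python3 -c "
from h import *
plan(.4388,-.1279,.0975,-51)
r=imaging.read_camera('side'); cv2.imwrite('pics/s6.png',cv2.resize(r['frame'][140:270,270:400,::-1],(600,600)))"
```

```text
t 23.4 [ 0.4385 -0.1278  0.0973] yaw -51.03 w 0.0513 F [0.5  0.19 0.62] T [ 0.038  0.02  -0.047] j6t 0.006 tilt 0.11
t 23.4 pos [ 0.4385 -0.1278  0.0973] yaw -51.03 j6 -153.6 tilt 0.11
shift units [ 0.01  -0.006 -0.01 ] turn deg -0.03 units -0.0001
```

View pics/s6.png

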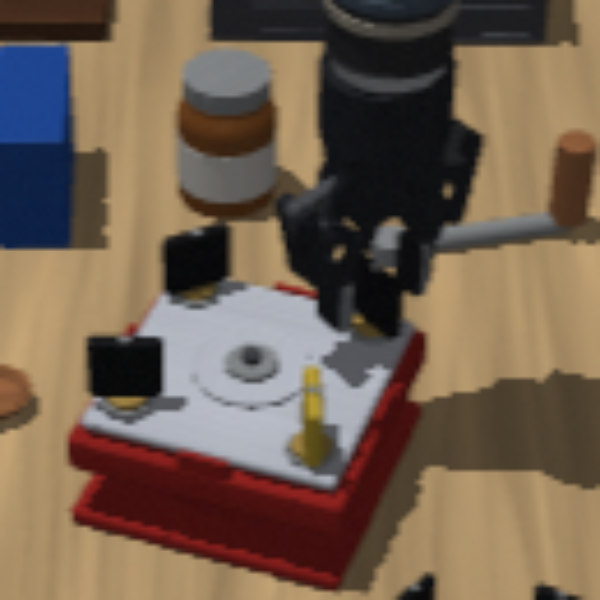

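Request:
carry_out(
  rows=[
    [[0,0,0,0,0,0,-1],[0,0,0,0,0,0,-1],[0,0,0,0,0,0,-1],[0,0,0,0,0,0,-1],[0,0,0,0,0,0,-1],[0,0,0,0,0,0,-1]],
  ],
)

```text
time_s: 24.05
position: [0.4391, -0.1286, 0.0985]
tool_rot: [0.903, -0.431, 0.0, 0.001]
ft_force: [-2.2, -1.8, 4.1]
width: 0.009
```

```bash
python3 q.py
```

```text
t 24.05 [ 0.4391 -0.1286  0.0985] yaw -51.0 w 0.009 F [-2.23 -1.79  4.12] T [-0.412  0.492 -0.021] j6t -0.05 tilt 0.07
```

Request:
carry_out(
  rows=[
    [[0,0,0.007,0,0,0.02,-1],[0,0,0.007,0,0,0.02,-1],[0,0,0.007,0,0,0.02,-1],[0,0,0.007,0,0,0.02,-1],[0,0,0.007,0,0,0.02,-1]],
  ],
)

```text
time_s: 24.55
position: [0.439, -0.1287, 0.0976]
tool_rot: [0.724, -0.69, 0.0, 0.001]
ft_force: [-2.2, -1.2, 4.9]
width: 0.009
```

```bash
python3 q.py
```

```text
t 24.55 [ 0.439  -0.1287  0.0976] yaw -87.28 w 0.009 F [-2.16 -1.16  4.91] T [-0.499  0.512  0.049] j6t -0.772 tilt 0.09
```

Request:
carry_out(
  rows=[
    [[0,0,0.0076,0,0,0.0238,-1],[0,0,0.0076,0,0,0.0238,-1],[0,0,0.0076,0,0,0.0238,-1],[0,0,0.0076,0,0,0.0238,-1],[0,0,0.0076,0,0,0.0238,-1],[0,0,0.0076,0,0,0.0238,-1],[0,0,0.0076,0,0,0.0238,-1],[0,0,0.0076,0,0,0.0238,-1],[0,0,0.0076,0,0,0.0238,-1],[0,0,0.0076,0,0,0.0238,-1]],
  ],
)

```text
time_s: 25.55
position: [0.4387, -0.1286, 0.0957]
tool_rot: [-0.061, 0.998, -0.001, -0.001]
ft_force: [-3.5, -2.2, 5.5]
width: 0.0092
```

```bash
python3 q.py
```

```text
t 25.55 [ 0.4387 -0.1286  0.0957] yaw -173.01 w 0.0092 F [-3.53 -2.2   5.5 ] T [-0.44   0.667  0.079] j6t -0.928 tilt 0.1
```

Request:
carry_out(
  rows=[
    [[0,0,0.0018,0,0,0.0056,-1],[0,0,0.0018,0,0,0.0056,-1],[0,0,0.0018,0,0,0.0056,-1]],
  ],
)

```text
time_s: 25.85
position: [0.4387, -0.1286, 0.0956]
tool_rot: [-0.01, 1.0, -0.001, -0.001]
ft_force: [-2.9, -2.0, 5.0]
width: 0.0094
```

```bash
python3 q.py
```

```text
t 25.85 [ 0.4387 -0.1286  0.0956] yaw -178.8 w 0.0094 F [-2.85 -2.    4.97] T [-0.447  0.705  0.014] j6t -0.186 tilt 0.1
```

127.8° turned so far.

Request:
carry_out(
  rows=[
    [[0,0,0.0018,0,0,0.0056,-1],[0,0,0.0018,0,0,0.0056,-1],[0,0,0.0018,0,0,0.0056,-1]],
  ],
)

```text
time_s: 26.15
position: [0.4387, -0.1286, 0.0955]
tool_rot: [0.042, 0.999, -0.001, -0.001]
ft_force: [-3.5, -2.2, 4.8]
width: 0.0089
```

```bash
python3 q.py
```

```text
t 26.15 [ 0.4387 -0.1286  0.0955] yaw 175.16 w 0.0089 F [-3.52 -2.24  4.83] T [-0.48   0.739  0.032] j6t -0.187 tilt 0.1
```

Request:
carry_out(
  rows=[
    [[0,0,0.0018,0,0,0.0056,-1],[0,0,0.0018,0,0,0.0056,-1],[0,0,0.0018,0,0,0.0056,-1]],
  ],
)

```text
time_s: 26.45
position: [0.4387, -0.1286, 0.0953]
tool_rot: [0.095, 0.995, -0.001, -0.001]
ft_force: [-2.7, -2.1, 5.1]
width: 0.0091
```

```bash
python3 q.py
```

```text
t 26.45 [ 0.4387 -0.1286  0.0953] yaw 169.11 w 0.0091 F [-2.71 -2.06  5.14] T [-0.423  0.69  -0.025] j6t -0.187 tilt 0.1
```

Request:
carry_out(
  rows=[
    [[0,0,0.0018,0,0,0.0056,-1],[0,0,0.0018,0,0,0.0056,-1],[0,0,0.0018,0,0,0.0056,-1]],
  ],
)

```text
time_s: 26.75
position: [0.4387, -0.1286, 0.0952]
tool_rot: [0.147, 0.989, -0.001, -0.001]
ft_force: [-2.9, -0.8, 5.1]
width: 0.0092
```

```bash
python3 q.py
```

```text
t 26.75 [ 0.4387 -0.1286  0.0952] yaw 163.06 w 0.0092 F [-2.91 -0.82  5.06] T [-0.46   0.743  0.023] j6t -0.187 tilt 0.1
```

Request:
carry_out(
  rows=[
    [[0,0,0.0018,0,0,0.0056,-1],[0,0,0.0018,0,0,0.0056,-1],[0,0,0.0018,0,0,0.0056,-1]],
  ],
)

```text
time_s: 27.05
position: [0.4387, -0.1286, 0.095]
tool_rot: [0.199, 0.98, -0.001, -0.001]
ft_force: [-3.0, -2.1, 5.8]
width: 0.0095
```

```bash
python3 q.py
```

```text
t 27.05 [ 0.4387 -0.1286  0.095 ] yaw 157.01 w 0.0095 F [-3.03 -2.1   5.84] T [-0.41   0.728  0.074] j6t -0.187 tilt 0.1
```

Request:
carry_out(
  rows=[
    [[0,0,0.0018,0,0,0.0056,-1],[0,0,0.0018,0,0,0.0056,-1],[0,0,0.0018,0,0,0.0056,-1]],
  ],
)

```text
time_s: 27.35
position: [0.4387, -0.1285, 0.0949]
tool_rot: [0.251, 0.968, -0.001, -0.0]
ft_force: [-2.6, -2.5, 6.3]
width: 0.0089
```

```bash
python3 q.py
```

```text
t 27.35 [ 0.4387 -0.1285  0.0949] yaw 150.97 w 0.0089 F [-2.56 -2.52  6.27] T [-0.386  0.738  0.026] j6t -0.187 tilt 0.1
```

Request:
carry_out(
  rows=[
    [[0,0,0.0018,0,0,0.0056,-1],[0,0,0.0018,0,0,0.0056,-1],[0,0,0.0018,0,0,0.0056,-1]],
  ],
)

```text
time_s: 27.65
position: [0.4387, -0.1285, 0.0948]
tool_rot: [0.301, 0.954, -0.001, -0.0]
ft_force: [-3.2, -2.3, 5.7]
width: 0.0088
```

```bash
python3 q.py
```

```text
t 27.65 [ 0.4387 -0.1285  0.0948] yaw 144.92 w 0.0088 F [-3.19 -2.32  5.71] T [-0.367  0.746  0.073] j6t -0.186 tilt 0.1
```

Request:
carry_out(
  rows=[
    [[0,0,0.0018,0,0,0.0056,-1],[0,0,0.0018,0,0,0.0056,-1],[0,0,0.0018,0,0,0.0056,-1]],
  ],
)

```text
time_s: 27.95
position: [0.4387, -0.1285, 0.0947]
tool_rot: [0.351, 0.936, -0.001, -0.0]
ft_force: [-3.3, -1.1, 5.1]
width: 0.009
```

```bash
python3 q.py
```

```text
t 27.95 [ 0.4387 -0.1285  0.0947] yaw 138.88 w 0.009 F [-3.31 -1.1   5.07] T [-0.323  0.758  0.093] j6t -0.183 tilt 0.09
```

Request:
carry_out(
  rows=[
    [[0,0,0.0018,0,0,0.0056,-1],[0,0,0.0018,0,0,0.0056,-1]],
  ],
)

```text
time_s: 28.15
position: [0.4387, -0.1285, 0.0946]
tool_rot: [0.384, 0.923, -0.001, -0.0]
ft_force: [-4.0, -2.1, 7.1]
width: 0.0096
```

```bash
python3 q.py
```

```text
t 28.15 [ 0.4387 -0.1285  0.0946] yaw 134.85 w 0.0096 F [-3.99 -2.11  7.07] T [-0.358  0.731  0.058] j6t -0.182 tilt 0.09
```

Request:
carry_out(
  rows=[
    [[0,0,0.0018,0,0,0.0056,-1],[0,0,0.0018,0,0,0.0056,-1]],
  ],
)

```text
time_s: 28.35
position: [0.4387, -0.1285, 0.0946]
tool_rot: [0.416, 0.91, -0.001, -0.0]
ft_force: [-3.4, -1.5, 6.4]
width: 0.0095
```

```bash
python3 q.py
```

```text
t 28.35 [ 0.4387 -0.1285  0.0946] yaw 130.89 w 0.0095 F [-3.39 -1.51  6.38] T [-0.387  0.775  0.492] j6t 0.3 tilt 0.1
```

Nut 3 is home: torque jumped to 0.49 N m. Now nut 4.

Request:
carry_out(
  rows=[
    [[0,0,0,0,0,0,-1],[0,0,0,0,0,0,0.2],[0,0,0,0,0,0,0.2],[0,0,0,0,0,0,0.2],[0,0,0,0,0,0,0.2],[0,0,-0.6,0,0,0,0.2],[0,0,-1,0,0,0,0.2],[0,0,-1,0,0,0,0.2],[0,0,0,0,0,0,0.2]],
  ],
)

```text
time_s: 29.25
position: [0.4414, -0.1289, 0.1626]
tool_rot: [0.416, 0.91, 0.0, 0.003]
ft_force: [0.4, -0.5, 0.0]
width: 0.0511
```

```bash
python3 q.py;python3 -c "
from h import *
plan(.5832,-.0583,.16,179);fixtilt()
i=cv2.imread('pics/top0.png')[190:232,322:364]; cv2.imwrite('pics/n4.png',np.clip(cv2.resize(i,(588,588),interpolation=cv2.INTER_NEAREST)*2.2,0,255).astype(np.uint8))"
```

```text
t 29.25 [ 0.4414 -0.1289  0.1626] yaw 130.89 w 0.0511 F [ 0.36 -0.47  0.01] T [-0.014  0.011  0.008] j6t -0.0 tilt 0.37
t 29.25 pos [ 0.4414 -0.1289  0.1626] yaw 130.89 j6 24.4 tilt 0.37
shift units [-1.578  6.138  0.129] turn deg -48.11 units -0.1336
tilt fix units xyz [ 0.00046  0.00091 -0.     ]
```

View pics/n4.png

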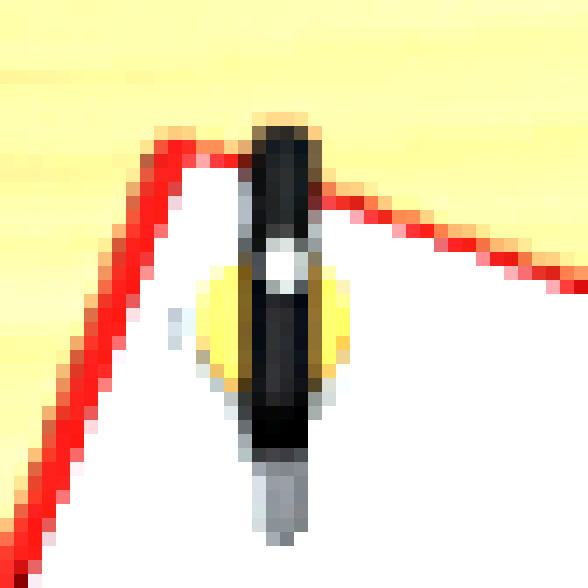

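Request:
carry_out(
  rows=[
    [[-0.22,0.88,0,0.0003,0.0005,0,0.2],[-0.22,0.88,0,0,0,0,0.2],[-0.22,0.88,0,0,0,0,0.2],[-0.22,0.88,0,0,0,0,0.2],[-0.22,0.88,0,0,0,0,0.2],[-0.22,0.88,0,0,0,0,0.2],[-0.22,0.86,0,0,0,-0.0236,0.2],[0,0,0,0,0,-0.0236,0.2],[0,0,0,0,0,-0.0236,0.2],[0,0,0,0,0,-0.0236,0.2]],
  ],
)

```text
time_s: 30.25
position: [0.58, -0.0562, 0.1567]
tool_rot: [0.128, 0.992, 0.001, -0.003]
ft_force: [-0.2, -0.9, -0.1]
width: 0.0511
```

Request:
carry_out(
  rows=[
    [[0,0,0,0,0,-0.0236,0.2],[0,0,0,0,0,-0.015,0.2],[0,0,0,0,0,0,0.2]],
  ],
)

```text
time_s: 30.55
position: [0.5798, -0.0564, 0.157]
tool_rot: [0.011, 1.0, 0.001, -0.003]
ft_force: [0.5, 0.8, 0.4]
width: 0.0514
```

```bash
python3 -c "
from h import *
plan(.5832,-.0583,.0975,179);fixtilt()
r=imaging.read_camera('side'); cv2.imwrite('pics/s7.png',cv2.resize(r['frame'][140:270,270:400,::-1],(600,600)))"
```

```text
t 30.55 pos [ 0.5798 -0.0564  0.157 ] yaw 178.76 j6 -10.9 tilt 0.36
shift units [-0.152 -0.076  2.378] turn deg -0.24 units -0.0007
tilt fix units xyz [ 0.0003  -0.00095  0.     ]
```

View pics/s7.png

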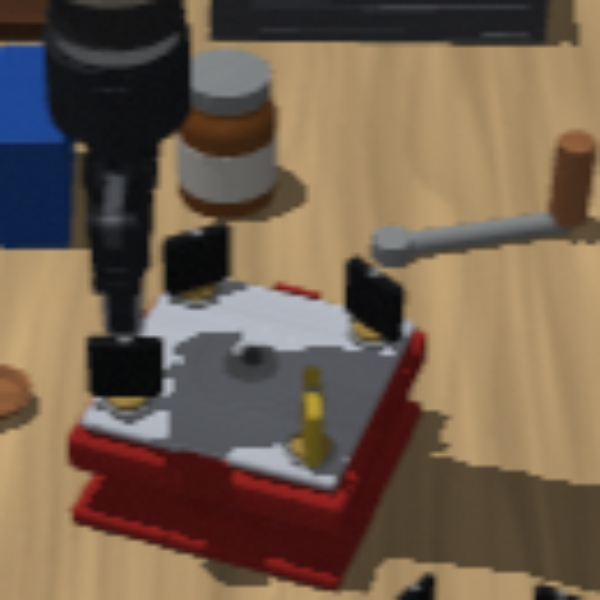

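Request:
carry_out(
  rows=[
    [[-0.152,-0.076,0.3,0.0002,-0.0008,0,0.2],[0,0,0.5,0,0,0,0.2],[0,0,0.7,0,0,0,0.2],[0,0,0.5,0,0,0,0.2],[0,0,0.37,0,0,0,0.2],[0,0,0,0,0,0,0.2]],
  ],
)

```text
time_s: 31.2
position: [0.5824, -0.0583, 0.0965]
tool_rot: [0.011, 1.0, 0.001, -0.002]
ft_force: [0.6, -0.1, 0.4]
width: 0.0515
```

```bash
python3 q.py; python3 -c "
from h import *
plan(.5832,-.0583,.0975,179);fixtilt()
r=imaging.read_camera('side'); cv2.imwrite('pics/s8.png',cv2.resize(r['frame'][140:270,270:400,::-1],(600,600)))"
```

```text
t 31.2 [ 0.5824 -0.0583  0.0965] yaw 178.75 w 0.0515 F [ 0.58 -0.08  0.36] T [0.006 0.017 0.042] j6t 0.002 tilt 0.21
t 31.2 pos [ 0.5824 -0.0583  0.0965] yaw 178.75 j6 -11.0 tilt 0.21
shift units [-0.032 -0.001 -0.042] turn deg -0.25 units -0.0007
tilt fix units xyz [ 0.00015 -0.00056  0.     ]
```

View pics/s8.png

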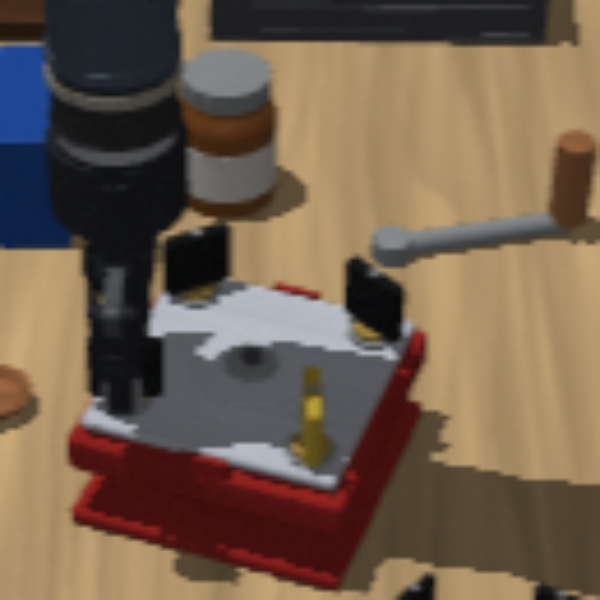

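Request:
carry_out(
  rows=[
    [[0,0,0,0,-0.0002,0,-1],[0,0,0,0,0,0,-1],[0,0,0,0,0,0,-1],[0,0,0,0,0,0,-1],[0,0,0,0,0,0,-1],[0,0,0,0,0,0,-1]],
  ],
)

```text
time_s: 31.85
position: [0.5846, -0.059, 0.1]
tool_rot: [0.011, 1.0, -0.0, 0.002]
ft_force: [0.4, -1.5, 3.6]
width: 0.0093
```

```bash
python3 q.py
```

```text
t 31.85 [ 0.5846 -0.059   0.1   ] yaw 178.76 w 0.0093 F [ 0.36 -1.53  3.55] T [-0.247  0.081  0.021] j6t 0.045 tilt 0.22
```

Request:
carry_out(
  rows=[
    [[0,0,0.007,0,0,0.02,-1],[0,0,0.007,0,0,0.02,-1],[0,0,0.007,0,0,0.02,-1],[0,0,0.007,0,0,0.02,-1],[0,0,0.007,0,0,0.02,-1]],
  ],
)

```text
time_s: 32.35
position: [0.5843, -0.0599, 0.0992]
tool_rot: [0.322, 0.947, -0.001, 0.002]
ft_force: [-0.9, -2.3, 4.4]
width: 0.0095
```

```bash
python3 q.py
```

```text
t 32.35 [ 0.5843 -0.0599  0.0992] yaw 142.44 w 0.0095 F [-0.88 -2.25  4.41] T [-0.657  0.182  0.048] j6t -0.767 tilt 0.24
```

Request:
carry_out(
  rows=[
    [[0,0,0.0076,0,0,0.0238,-1],[0,0,0.0076,0,0,0.0238,-1],[0,0,0.0076,0,0,0.0238,-1],[0,0,0.0076,0,0,0.0238,-1],[0,0,0.0076,0,0,0.0238,-1],[0,0,0.0076,0,0,0.0238,-1],[0,0,0.0076,0,0,0.0238,-1],[0,0,0.0076,0,0,0.0238,-1],[0,0,0.0076,0,0,0.0238,-1],[0,0,0.0076,0,0,0.0238,-1]],
  ],
)

```text
time_s: 33.35
position: [0.5822, -0.0604, 0.0971]
tool_rot: [0.88, 0.475, -0.002, 0.001]
ft_force: [-5.9, -4.5, 7.4]
width: 0.0093
```

```bash
python3 q.py
```

```text
t 33.35 [ 0.5822 -0.0604  0.0971] yaw 56.68 w 0.0093 F [-5.9  -4.47  7.38] T [-0.816  1.297  0.061] j6t -0.925 tilt 0.24
```

Request:
carry_out(
  rows=[
    [[0,0,0.0018,0,0,0.0056,-1],[0,0,0.0018,0,0,0.0056,-1],[0,0,0.0018,0,0,0.0056,-1]],
  ],
)

```text
time_s: 33.65
position: [0.582, -0.0603, 0.097]
tool_rot: [0.903, 0.43, -0.002, 0.001]
ft_force: [-4.8, -3.4, 7.5]
width: 0.0096
```

```bash
python3 q.py
```

```text
t 33.65 [ 0.582  -0.0603  0.097 ] yaw 50.9 w 0.0096 F [-4.79 -3.44  7.52] T [-0.767  1.335  0.113] j6t -0.184 tilt 0.24
```

127.9° turned.

Request:
carry_out(
  rows=[
    [[0,0,0.0018,0,0,0.0056,-1],[0,0,0.0018,0,0,0.0056,-1],[0,0,0.0018,0,0,0.0056,-1]],
  ],
)

```text
time_s: 33.95
position: [0.5819, -0.0601, 0.0969]
tool_rot: [0.924, 0.382, -0.002, 0.001]
ft_force: [-6.4, -3.5, 7.1]
width: 0.0096
```

```bash
python3 q.py
```

```text
t 33.95 [ 0.5819 -0.0601  0.0969] yaw 44.86 w 0.0096 F [-6.42 -3.47  7.14] T [-0.785  1.406  0.021] j6t -0.185 tilt 0.23
```

Request:
carry_out(
  rows=[
    [[0,0,0.0018,0,0,0.0056,-1],[0,0,0.0018,0,0,0.0056,-1],[0,0,0.0018,0,0,0.0056,-1]],
  ],
)

```text
time_s: 34.25
position: [0.5818, -0.06, 0.0967]
tool_rot: [0.943, 0.332, -0.002, 0.001]
ft_force: [-7.0, -3.3, 7.8]
width: 0.0091
```

```bash
python3 q.py
```

```text
t 34.25 [ 0.5818 -0.06    0.0967] yaw 38.81 w 0.0091 F [-6.96 -3.33  7.78] T [-0.753  1.497  0.037] j6t -0.184 tilt 0.23
```

Request:
carry_out(
  rows=[
    [[0,0,0.0018,0,0,0.0056,-1],[0,0,0.0018,0,0,0.0056,-1],[0,0,0.0018,0,0,0.0056,-1]],
  ],
)

```text
time_s: 34.55
position: [0.5817, -0.0599, 0.0966]
tool_rot: [0.959, 0.282, -0.002, 0.001]
ft_force: [-6.6, -3.1, 7.2]
width: 0.0091
```

```bash
python3 q.py
```

```text
t 34.55 [ 0.5817 -0.0599  0.0966] yaw 32.77 w 0.0091 F [-6.59 -3.13  7.17] T [-0.616  1.45   0.035] j6t -0.182 tilt 0.22
```

Request:
carry_out(
  rows=[
    [[0,0,0.0018,0,0,0.0056,-1],[0,0,0.0018,0,0,0.0056,-1],[0,0,0.0018,0,0,0.0056,-1]],
  ],
)

```text
time_s: 34.85
position: [0.5816, -0.0598, 0.0965]
tool_rot: [0.973, 0.231, -0.002, 0.001]
ft_force: [-7.0, -3.1, 8.1]
width: 0.0096
```

```bash
python3 q.py
```

```text
t 34.85 [ 0.5816 -0.0598  0.0965] yaw 26.72 w 0.0096 F [-6.96 -3.12  8.13] T [-0.542  1.633  0.032] j6t -0.18 tilt 0.22
```

152° turned.

Request:
carry_out(
  rows=[
    [[0,0,0.0018,0,0,0.0056,-1],[0,0,0.0018,0,0,0.0056,-1],[0,0,0.0018,0,0,0.0056,-1]],
  ],
)

```text
time_s: 35.15
position: [0.5815, -0.0596, 0.0964]
tool_rot: [0.984, 0.18, -0.002, 0.001]
ft_force: [-8.1, -2.3, 8.3]
width: 0.009
```

```bash
python3 q.py
```

```text
t 35.15 [ 0.5815 -0.0596  0.0964] yaw 20.71 w 0.009 F [-8.07 -2.25  8.31] T [-0.523  1.724  0.346] j6t 0.115 tilt 0.21
```

Request:
carry_out(
  rows=[
    [[0,0,0,0,0,0.0028,-1],[0,0,0,0,0,0.0028,-1]],
  ],
)

```text
time_s: 35.35
position: [0.5815, -0.0596, 0.0964]
tool_rot: [0.987, 0.163, -0.002, 0.001]
ft_force: [-7.0, -1.4, 9.1]
width: 0.0094
```

```bash
python3 q.py
```

```text
t 35.35 [ 0.5815 -0.0596  0.0964] yaw 18.79 w 0.0094 F [-7.01 -1.38  9.13] T [-0.544  1.624  0.45 ] j6t 0.362 tilt 0.22
```

Nut 4 is firm at its stop (0.45 N m). I'll release, lift clear and check.

Request:
carry_out(
  rows=[
    [[0,0,0,0,0,0,-1],[0,0,0,0,0,0,0.2],[0,0,0,0,0,0,0.2],[0,0,0,0,0,0,0.2],[0,0,0,0,0,0,0.2],[0,0,-0.6,0,0,0,0.2],[0,0,-1,0,0,0,0.2],[0,0,-1,0,0,0,0.2],[0,0,-1,0,0,0,0.2],[0,0,-1,0,0,0,0.2]],
  ],
)

```text
time_s: 36.35
position: [0.584, -0.0586, 0.2128]
tool_rot: [0.987, 0.163, 0.002, 0.0]
ft_force: [0.3, -0.6, 0.1]
width: 0.0511
```

Request:
carry_out(
  rows=[
    [[-1,0,0,0,0,0,0.2],[-1,0,0,0,0,0,0.2],[-1,0,0,0,0,0,0.2],[-1,0,0,0,0,0,0.2],[-1,0,0,0,0,0,0.2],[-1,0,0,0,0,0,0.2],[-1,0,0,0,0,0,0.2],[-1,0,0,0,0,0,0.2],[0,0,0,0,0,0,0.2]],
  ],
)

```text
time_s: 37.25
position: [0.3928, -0.1236, 0.2117]
tool_rot: [0.987, 0.162, 0.001, 0.001]
ft_force: [-0.0, 0.0, -0.0]
width: 0.0512
```

```bash
python3 q.py; python3 -c "
from h import *
r=imaging.read_camera('side'); cv2.imwrite('pics/s9.png',cv2.resize(r['frame'][140:270,270:400,::-1],(600,600)))
r=imaging.read_camera('top'); cv2.imwrite('pics/t9.png',r['frame'][:,:,::-1])"
```

```text
t 37.25 [ 0.3928 -0.1236  0.2117] yaw 18.66 w 0.0512 F [-0.02  0.05 -0.03] T [-0.005  0.027 -0.054] j6t -0.13 tilt 0.19
```

View pics/s9.png

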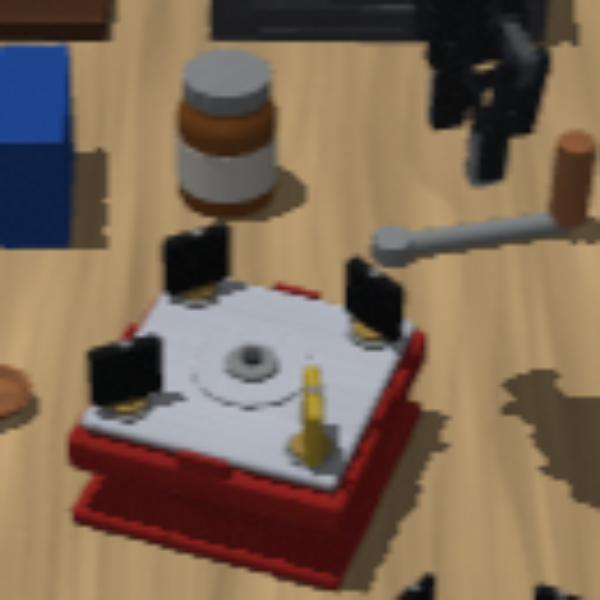

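View pics/t9.png

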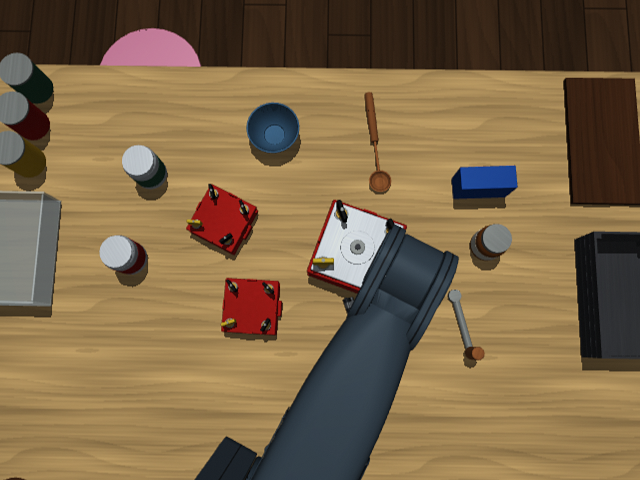

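The side and top views show the gripper clear of the mill and the cover seated evenly. The wings stand at their final angles, and the crank, jar, cans, bowl, spoon and packet are where they started. Handing in.

```bash
python3 -c "
from station import job
print(job.finish_job())"
```

```text
the job is handed in; nothing more can be done
None
```

All four wing nuts on the largest mill are tightened to their firm stop, in the order yellow, nut 2, nut 3, nut 4. I handed the job in at about 37 s of the 72 s allowed.

| Nut | Turned by the gripper | Torque while running | Torque at the stop |
|---|---|---|---|
| 1 (yellow) | about 171° | about 0.05–0.12 N m | 0.52 N m |
| 2 | about 158° | about 0.03–0.11 N m | 0.48 N m |
| 3 | about 178° | under about 0.1 N m | 0.49 N m |
| 4 | about 160° | about 0.02–0.11 N m | 0.45 N m |

- **Overshoot:** I went 4–6° at a time near the end, plus a last 2° on nut 4. No nut should be more than about 6° past its stop.
- **Nut 3:** its 178° is slightly over the stated 130–175° range. I think closing the fingers turned the wing a few degrees back first, because my estimate of its starting angle was rough.
- **Last pictures:** the gripper was clear with no force on it, the cover looked level and the bystanders had not moved. In the last top view the arm hid nuts 2 and 3, but the side view showed them.
- **Not measured:** I did not measure the nut heights or the cover's tilt directly. That the nuts are home rests on the torque jumps and on the gripper sinking about 3.5–4 mm with each nut. The hand-in gave no verdict.

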